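# Snap the end cap into a robot joint housing

### The arm

A 6-joint arm with a two-finger parallel gripper is mounted at the origin on the work surface. World frame = base frame: x ahead of the robot, y to its left, z up, the work surface at z = 0. Lengths are in mm, angles in rad, forces in N, time in s.
With the tool pointing down it reaches from about 350 to 775 mm from the base axis. Payload 7.3 kg.
Tool frame: the origin (TCP) lies at the centre of the arm's flange, where the gripper is bolted on; the fingertips stand 178 mm ahead of it and the grasp point (between the pads) lies 159 mm ahead of it; z points along the fingers, y is the direction in which the jaws open and shut (so a half turn about z gives the same grasp; the last joint's range is limited). The gripper opens to 92 mm and grips with 3 to 60 N. Pads are 19 mm wide; open, the fingers measure 130 mm over their backs; the gripper's body (75 mm by 190 mm) begins 47 mm behind the grasp point.
Start: joints at [-1.293, 0.342, 1.524, -0, 1.275, -0.146], TCP at [215.914, -478.549, 404.741] pointing down, gripper open.
Joint ranges: [-2.53, 2.53], [-0.77, 2.02], [0.04, 2.7], [-1, 4.14], [0.28, 2.66], [-3.11, 3.11]. Speed limits (rad/s): [2.57, 2.57, 3.14, 3.14, 3.14, 3.14].

### API

Orientations are given as [roll, pitch, yaw] about the fixed x, y, z axes, in that order (R = Rz(yaw) Ry(pitch) Rx(roll)).
In Python, from plant import status, viewer, ticket gives the robot as it stands.
- The arm moves only by the tool play_rows, never from a script. Its argument "commands" is a list of rows, each an object with "offset": the shift along the tool's x, y, z in m, a list of three; "twist": the turn about the tool's z in degrees. A call has 1 to 5 rows; each row shifts and turns the commanded pose from where the row before left it, along the tool's axes as they then stand; what a row does not reach is not made up. A row lasts 1/10 s, in which the tool goes at most 50 mm and 8.59 degrees, less where a joint would pass 70% of its speed; a pose out of reach is approached as far as the arm can. A call with a gripper value outside its range is refused whole. "jaw" is the closure in counts, from 0 (fully open) to 255 (shut), set as the call begins (left out, the last holds). The fingers move at their own pace and stop on an object; the grip force is fixed at half the most. Time passes only in rows, so rows that do not move let the fingers close. It gives the time, the measured TCP pose, the force and the opening at its end, in the units of the state.
- status.get_obs(): the state, without advancing time (a new reading comes with each control period).
- viewer.capture(name): name is "scene" or "side" or "wrist"; returns the picture (420x560x3 uint8, red, green, blue); there is no depth.
- viewer.camera_params(name): a dict with "fov_y" (degrees; the focal length in pixels is half the picture's height over the tangent of half this angle, whatever the lens; pixels are square), "cx", "cy" (the principal point, pixels), "rvec" (rotation vector, rad) and "tvec" (3), from world to camera coordinates, as OpenCV has them; the wrist camera has in their place "T_tool_cam" (4x4, takes a point from camera to tool coordinates, whose origin is the TCP and whose axes are the flange's). Camera axes: x right, y down, z forward; pixel columns grow to the right and rows downward; lengths in mm; the calibration is good to about 2 mm. The wrist camera is an equidistant fisheye: a pixel r from the principal point sees the ray r / f radians off the axis. A picture is of the moment at which its call begins: read the wrist's pose just before it. camera_params takes no time and is no camera call.
- ticket.close_job(): hands the job in, once; it reports no verdict.
The state is a dict: "time": time; "joint_positions": joint angles; "dq": joint speeds; "tau": joint torques, N m; "tool_pos": TCP position; "tcp_rot": TCP orientation; "contact_force": force on the tool from outside, world axes, zero at the start; "moment": the same for the moment, N m; "grip_width": finger opening in mm.
Only numpy, scipy, OpenCV 4.12 (cv2) and the standard library are available. Lean on these libraries where they do the work, as an engineer would, in place of code of your own. Each camera call takes 0.05 s, during which the arm holds its last target.

### The job

Pick the orange cap up by its white stub and rest it, stub up, in the round recess of the grey joint housing, then snap it fully home by pressing straight down on the stub with the blue-handled pusher, not with the fingers. The housing floats on springs and the cap's plastic is delicate: feel for the snap and never press on the cap with the pusher harder than 25 N. Then stand the pusher upright on the black plate again, let go of it, and leave the bearing, the ball target and the bin where they are.

Things in the scene. Friction and masses are not known exactly. Their poses are not given: they have to be found in the camera images.
- cap: Loose round end cap, 60 g: orange disc 54 mm diameter and 9 mm thick (lower edge bevelled down to 45 mm diameter) with a white round stub, 18 mm diameter and 27 mm tall, on its centre; 36 mm tall overall. Starts lying stub up on the black plate. Origin: centre of the disc's underside; z points up along the stub.
- pusher: Loose hand pusher, 180 g, standing upright on the black plate, 106 mm tall: flat black round foot 36 mm diameter (0 to 12 mm up), steel stem 16 mm diameter (to 50 mm), steel flange 42 mm diameter (50 to 56 mm), blue square grip 24 x 24 mm (56 to 106 mm), its sides along the pusher's x and y. Origin: centre of the foot's underside; z up along it.
- seat (a point): Centre of the recess floor in the grey housing, about 58 mm above the bench unloaded; z up. The recess is round, 58 mm wide, 18 mm deep to the rim. Three green spring latches, 120 degrees apart, stick into it: a cap laid in rests on them, its underside about 10 mm above this point. Pressed past them, it snaps under them; fully home, its underside is on this point.
- module: Grey joint housing with the recess, 100 mm diameter, 45 mm tall, in a sprung nest on a dark fixed base 140 x 140 x 14 mm. Origin: centre of its underside, 31 mm above the bench unloaded. Pressed on, it sinks straight down on its damped springs, by 10 mm or more, and the recess with it, so home lies lower than unloaded. Passing the latches takes roughly 10 to 20 N (hidden friction), felt as a rise and a sudden drop of force.
- plate: Fixed flat black plate, 130 (x) x 240 (y) x 6 mm, on the bench. Origin: centre of its underside; x across, y along it. Cap and pusher start on it, about 65 mm either side of its centre along its y, either way round.
- bearing: Bystander: loose steel ball bearing ring lying flat, 52 mm diameter, 13 mm tall. Origin: centre of its underside.
- target: Bystander: loose aluminium block 50 x 50 x 70 mm with a yellow ball (48 mm diameter) on top, 110 mm tall in all. Origin: centre of its underside.
- bin: Bystander: loose open blue bin 90 x 120 x 60 mm with small white parts in it. Origin: centre of its underside.
Not all that is in view belongs to the job. Leave any green or purple look-alike of the pusher alone. Of the things shaped like the cap, the orange one is meant.

How it is judged:
By the outcome, as a careful person would: the job done as asked, in the order asked, and still so for the second after the job is handed in, with the robot touching nothing.
It also fails if it takes over 61 s, if anything falls off the work surface, if the arm or the gripper's body presses on something with over 40 N, if the wrist force passes 120 N, or if a joint passes its speed limit or range.

## Working session

There is one attempt and no reset: what is moved stays moved. The work goes in short steps, Python scripts to look and compute and a tool call to move; the robot and the scene stay as the last step left them, time stands still between calls to the robot, and variables do not carry over. Pictures are saved under pics/ and viewed, and the job is handed in when it is done.

Besides the shell and the picture viewer there is one more tool, called after "Emit:" as name(argument=value, ...), one argument or row to a line, values as JSON. play_rows: Moves the arm, as the interface text tells. Its arguments: {"type":"object","properties":{"commands":{"type":"array"},"jaw":{"type":"number"}},"required":["commands"]}

```bash
mkdir -p pics; ls
cat > h.py <<'E'
import numpy as np,cv2,json
from plant import status,viewer,ticket
from scipy.spatial.transform import Rotation as R
def cam(n):
    p=viewer.camera_params(n); return p
def K(p):
    f=210/np.tan(np.radians(p['fov_y'])/2); return f,p['cx'],p['cy']
def ray(n,u,v,obs=None):
    p=cam(n);f,cx,cy=K(p)
    if n!='wrist':
        Rm=cv2.Rodrigues(np.array(p['rvec'],float))[0];t=np.array(p['tvec'],float).ravel()
        d=Rm.T@np.array([(u-cx)/f,(v-cy)/f,1]);return -Rm.T@t,d/np.linalg.norm(d)
    o=obs or status.get_obs()
    T=np.array(p['T_tool_cam']);a=np.array([u-cx,v-cy]);r=np.linalg.norm(a);th=r/f
    d=np.r_[a/r*np.sin(th) if r>0 else [0,0],np.cos(th)]
    W=R.from_euler('xyz',o['tcp_rot']).as_matrix()
    return W@T[:3,3]+np.array(o['tool_pos']),W@T[:3,:3]@d
def onz(n,u,v,z,obs=None):
    c,d=ray(n,u,v,obs);return c+d*(z-c[2])/d[2]
def proj(n,X,obs=None):
    p=cam(n);f,cx,cy=K(p);X=np.array(X,float)
    if n!='wrist':
        Rm=cv2.Rodrigues(np.array(p['rvec'],float))[0];q=Rm@X+np.array(p['tvec'],float).ravel()
        return cx+f*q[0]/q[2],cy+f*q[1]/q[2]
    o=obs or status.get_obs();T=np.array(p['T_tool_cam']);W=R.from_euler('xyz',o['tcp_rot']).as_matrix()
    q=W.T@(X-np.array(o['tool_pos']));q=T[:3,:3].T@(q-T[:3,3]);s=np.hypot(q[0],q[1]);th=np.arctan2(s,q[2])
    return cx+f*th*q[0]/s,cy+f*th*q[1]/s
def grab(n,fn):
    im=viewer.capture(n);cv2.imwrite('pics/'+fn+'.png',cv2.cvtColor(im,cv2.COLOR_RGB2BGR));return im
E
python3 - <<'E'
from h import *
o=status.get_obs();print(o)
json.dump({k:np.array(v).tolist() for k,v in o.items()},open('o1.json','w'))
for n in ['scene','side','wrist']: grab(n,n+'1');print(n,cam(n))
E
```

```text
pics
{'time': 0.0, 'joint_positions': array([-1.29303079e+00,  3.42717400e-01,  1.52497333e+00, -3.08002652e-05,
        1.27539049e+00, -1.45959251e-01]), 'dq': array([-0.00076897, -0.00018965, -0.00060387,  0.00035785,  0.00178138,
        0.00024053]), 'tau': array([ 1.01483653e-03, -4.31233478e+01, -2.44216472e+01,  7.17783440e-02,
        5.60102658e-02, -1.20362083e-04]), 'tool_pos': array([ 215.86020622, -478.43519796,  404.06276957]), 'tcp_rot': array([-3.14011564e+00, -1.87359221e-04,  4.23733642e-01]), 'contact_force': array([-0.19788326, -0.83162915,  0.35999772]), 'moment': array([ 0.07090745,  0.04541038, -0.05419016]), 'grip_width': 91.62676354388304}
scene {'fov_y': 49.43530964352009, 'cx': 272.41235457917185, 'cy': 204.76336736193, 'rvec': array([ 2.04883804,  1.53975347, -0.52834214]), 'tvec': array([ -97.8334316 , -406.88483981, 1321.32827471])}
side {'fov_y': 50.513592456506125, 'cx': 280.20948758121705, 'cy': 210.38600910934443, 'rvec': array([ 2.31773866, -0.3438128 ,  0.13441575]), 'tvec': array([-585.60859202,  146.08802102,  940.51487668])}
wrist {'fov_y': 65.70646984690485, 'cx': 283.0236542776992, 'cy': 209.426764996151, 'T_tool_cam': array([[ 4.21753034e-04, -9.60857660e-01, -2.77042197e-01,
         7.52558294e+01],
       [ 9.99999890e-01,  4.62050753e-04, -8.01755758e-05,
         6.97240110e-01],
       [ 2.05044872e-04, -2.77042133e-01,  9.60857749e-01,
         2.04610050e+01],
       [ 0.00000000e+00,  0.00000000e+00,  0.00000000e+00,
         1.00000000e+00]])}
```

View pics/scene1.png

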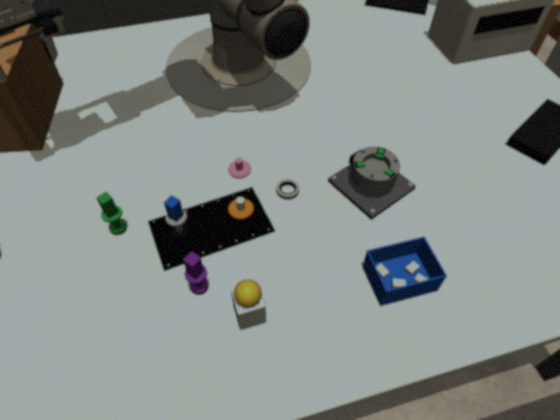

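View pics/side1.png

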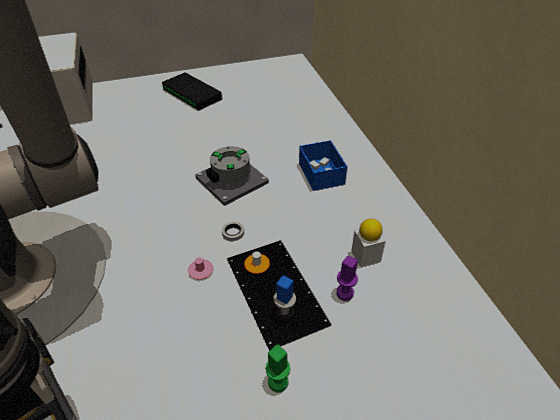

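View pics/wrist1.png

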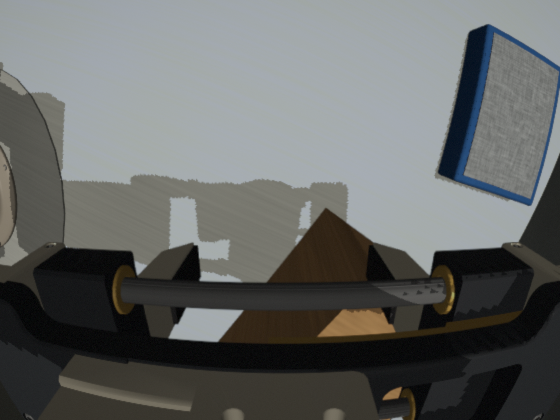

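The scene view shows the orange cap at (240,207) on the plate, with a pink look-alike at (239,168) off it. The blue-handled pusher is at (175,210); green (110,212) and purple (195,272) are look-alikes. The housing is at (375,170). In the side view the cap is at (257,263), the pusher at (285,295) and the housing at (230,168). I'll confirm in an enlarged crop and measure.

```bash
cat > m.py <<'E'
from h import *
def blobs(n,fn,lo,hi,amin=15):
    im=cv2.imread('pics/'+fn+'.png');hs=cv2.cvtColor(im,cv2.COLOR_BGR2HSV)
    m=cv2.inRange(hs,lo,hi);k,l,s,c=cv2.connectedComponentsWithStats(m)
    return [(c[i].round(1).tolist(),s[i].tolist()) for i in range(1,k) if s[i][4]>=amin]
E
python3 - <<'E'
from m import *
for n in ['scene','side']:
    fn=n+'1'
    print(n,'orange',blobs(n,fn,(8,150,120),(19,255,255)))
    print(n,'blue',blobs(n,fn,(105,130,60),(125,255,255)))
    print(n,'green',blobs(n,fn,(50,120,60),(75,255,255)))
a=cv2.imread('pics/scene1.png')[140:250,90:300];b=cv2.imread('pics/scene1.png')[130:220,320:425]
cv2.imwrite('pics/c1.png',cv2.resize(a,None,fx=3.8,fy=3.8,interpolation=2))
a=cv2.imread('pics/side1.png')[135:210,180:280];
cv2.imwrite('pics/c2.png',np.hstack([cv2.resize(b,(400,360),interpolation=2),cv2.resize(a,(400,360),interpolation=2)]))
a=cv2.imread('pics/side1.png')[230:345,215:340];
cv2.imwrite('pics/c3.png',cv2.resize(a,None,fx=5,fy=5,interpolation=2))
E
```

```text
scene orange [([240.6, 209.4], [229, 200, 24, 18, 268])]
scene blue [([171.6, 202.5], [165, 197, 14, 12, 117]), ([402.4, 268.2], [367, 238, 79, 55, 1341])]
scene green [([379.7, 153.0], [376, 149, 8, 9, 52]), ([359.9, 163.8], [357, 162, 7, 5, 28]), ([389.2, 172.1], [386, 169, 8, 7, 31]), ([104.0, 198.5], [98, 193, 13, 12, 97]), ([114.2, 220.7], [102, 207, 23, 27, 219])]
side orange [([257.1, 264.4], [245, 254, 25, 19, 179])]
side blue [([336.2, 150.4], [330, 141, 13, 20, 25]), ([323.5, 166.3], [300, 143, 47, 46, 702]), ([317.6, 160.2], [315, 158, 7, 6, 19]), ([284.1, 285.5], [276, 275, 17, 27, 223])]
side green [([239.7, 152.6], [236, 150, 9, 7, 32]), ([217.5, 154.6], [213, 152, 9, 7, 28]), ([230.1, 165.6], [228, 164, 5, 4, 19]), ([276.8, 353.0], [268, 344, 19, 18, 199]), ([277.6, 377.2], [266, 360, 24, 30, 342])]
```

View pics/c1.png

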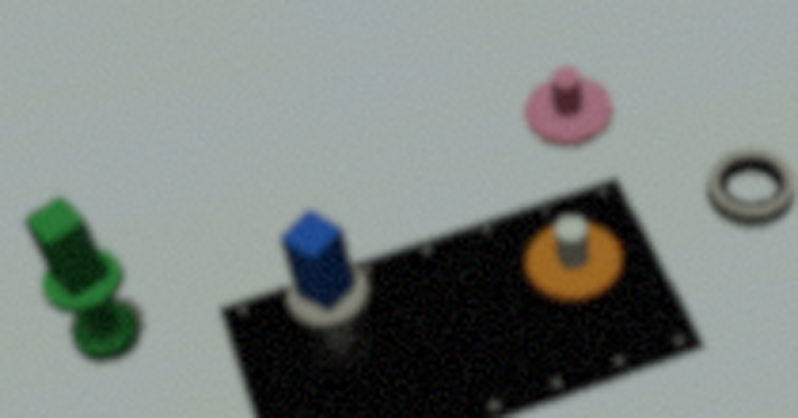

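View pics/c2.png

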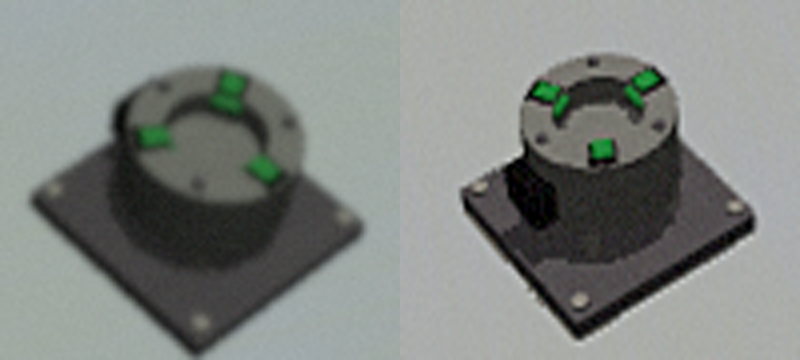

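View pics/c3.png

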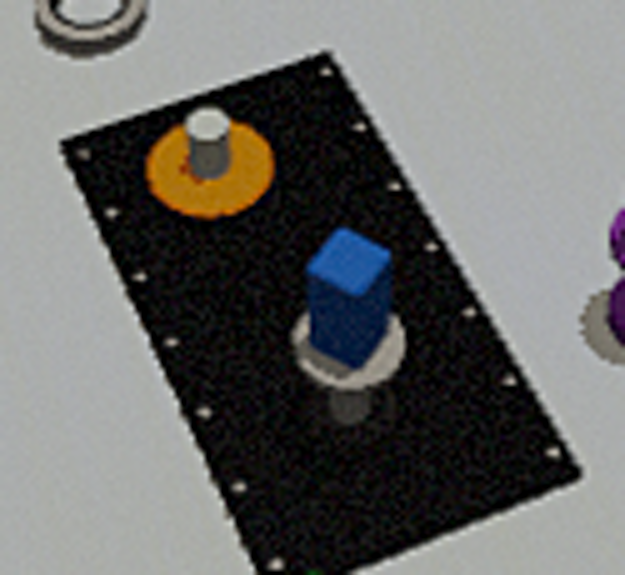

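```bash
cat > tri.py <<'E'
from h import *
def tri(a,b,na='scene',nb='side'):
    c1,d1=ray(na,*a);c2,d2=ray(nb,*b)
    s=np.linalg.lstsq(np.c_[d1,-d2],c2-c1,rcond=None)[0]
    p,q=c1+s[0]*d1,c2+s[1]*d2;return (p+q)/2,np.linalg.norm(p-q)
E
python3 - <<'E'
from tri import *
for n,a,b,z in [('stub',(240.5,198.7),(256.6,254.8),42),('disc',(240.8,208.4),(257,263.6),15),('ptop',(172.4,200),(284.8,282.2),112),('rim',(376.4,163.75),(230,158.3),76)]:
    print(n,tri(a,b),onz('scene',*a,z)[:2].round(1),onz('side',*b,z)[:2].round(1))
for n,pts in [('scene',[(379.7,153.0),(359.9,163.8),(389.2,172.1)]),('side',[(239.7,152.6),(217.5,154.6),(230.1,165.6)])]:
    print(n,[onz(n,*p,76)[:2].round(0) for p in pts])
#plate corners
f=lambda x,y:(x/3.8+90,y/3.8+140); g=lambda x,y:(x/5+215,y/5+230)
for p in [(223,310),(617,180),(700,347)]: print('plate sc',onz('scene',*f(*p),6)[:2].round(1))
for p in [(62,143),(328,53),(580,473)]: print('plate sd',onz('side',*g(*p),6)[:2].round(1))
# grip top corners
for p in [(313,212),(283,234),(311,248),(342,233)]: print('grip sc',onz('scene',*f(*p),112)[:2].round(1))
for p in [(342,229),(390,255),(355,295),(308,270)]: print('grip sd',onz('side',*g(*p),112)[:2].round(1))
print('ring',onz('scene',288,189,10)[:2],onz('side',233,230,10)[:2])
E
```

```text
stub (array([ 521.20370854, -121.023853  ,   40.22153086]), np.float64(7.03092335577655)) [ 519.4 -118.6] [ 522.4 -126.4]
disc (array([ 521.70202197, -121.35143345,    9.55640933]), np.float64(3.8235215506460842)) [ 524.1 -120.6] [ 521.7 -127.8]
ptop (array([ 541.95531812, -255.89805746,  108.97649123]), np.float64(5.969485709815031)) [ 541.9 -253.6] [ 542.6 -261.1]
rim (array([532.12439016, 179.77559922,  70.60708033]), np.float64(4.680372223948857)) [534.2 179. ] [531.8 169.2]
scene [array([507., 199.]), array([524., 145.]), array([564., 195.])]
side [array([560., 185.]), array([505., 194.]), array([526., 140.])]
plate sc [ 497.1 -315.8]
plate sc [466.6 -80.2]
plate sc [595.4 -66.6]
plate sd [465.  -88.2]
plate sd [590.8 -71.8]
plate sd [ 620.8 -306.5]
grip sc [ 531.5 -252.1]
grip sc [ 541.5 -268.7]
grip sc [ 554.3 -256.5]
grip sc [ 549.1 -240.2]
grip sd [ 544.4 -246.8]
grip sd [ 557.4 -262.9]
grip sd [ 540.3 -275.8]
grip sd [ 527.6 -260.7]
ring [496.6120934   -5.65754612] [494.47941064 -11.5953827 ]
```

The crop confirms both: the orange cap with its white stub, and the blue grip on the steel-flanged pusher standing on the black plate. The two fixed cameras disagree by about 7 mm in y, so I'll refine with the wrist camera over the plate.

Emit:
play_rows(
  commands=[
    {"offset": [0.0405, -0.0133, 0], "twist": 0},
    {"offset": [0.0405, -0.0133, 0], "twist": 0},
    {"offset": [0.0405, -0.0133, 0], "twist": 0},
    {"offset": [0.0405, -0.0133, 0], "twist": 0},
    {"offset": [0.0405, -0.0133, 0], "twist": 0},
  ],
  jaw=0,
)

```text
time: 0.65
tool_pos: [374.1, -333.3, 404.6]
tcp_rot: [-3.141, 0.0, 0.423]
contact_force: [0.3, -0.2, -0.0]
grip_width: 91.7
```

Emit:
play_rows(
  commands=[
    {"offset": [0.0405, -0.0133, 0], "twist": 0},
    {"offset": [0.0405, -0.0133, 0], "twist": 0},
    {"offset": [0.0405, -0.0133, 0], "twist": 0},
    {"offset": [0.0405, -0.0133, 0], "twist": 0},
    {"offset": [0, 0, 0], "twist": 0},
  ],
)

```text
time: 1.15
tool_pos: [501.5, -216.2, 404.2]
tcp_rot: [-3.141, -0.001, 0.429]
contact_force: [-0.0, -0.1, -0.3]
grip_width: 91.4
```

Run:
```python
from h import *
o=status.get_obs();print(o['tool_pos'],o['tcp_rot'],o['time'],o['dq'])
json.dump({k:np.array(v).tolist() for k,v in o.items()},open('o2.json','w'))
grab('wrist','wrist2')
```

```text
[ 501.52929988 -216.20435509  404.2371258 ] [-3.14070725e+00 -1.19736391e-03  4.28898473e-01] 1.15 [-0.07698644 -0.01987523  0.03946202 -0.04570536 -0.00018522 -0.06657817]
```

View pics/wrist2.png

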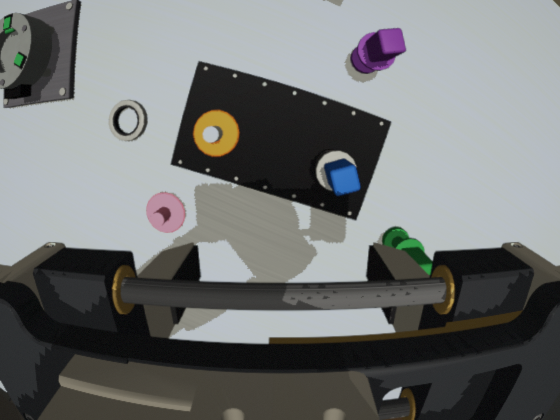

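The wrist view shows the orange cap at (216,133), the pusher at (340,175), the pink, green and purple look-alikes apart from them, and the housing at top left. Next I measure from it.

Run:
```python
from m import *
o=json.load(open('o2.json'))
b=blobs('wrist','wrist2',(8,150,100),(22,255,255));print(b)
im=cv2.imread('pics/wrist2.png');hs=cv2.cvtColor(im,cv2.COLOR_BGR2HSV)
m=cv2.inRange(hs,(8,130,100),(24,255,255));c=max(cv2.findContours(m,0,1)[0],key=cv2.contourArea)
e=cv2.fitEllipse(c);print(e,onz('wrist',*e[0],15,o))
h=cv2.convexHull(c);
m=cv2.inRange(hs,(0,0,110),(180,70,255));k,l,s,cc=cv2.connectedComponentsWithStats(m)
for i in range(1,k):
    if 190<cc[i][0]<235 and 115<cc[i][1]<150 and s[i][4]>20: print('stub',cc[i],s[i],onz('wrist',*cc[i],42,o))
m=cv2.inRange(hs,(105,130,40),(125,255,255));print(blobs('wrist','wrist2',(105,130,40),(125,255,255)))
a=im[135:225,290:400];cv2.imwrite('pics/c4.png',cv2.resize(a,None,fx=6,fy=6,interpolation=2))
cv2.imwrite('pics/c5.png',cv2.resize(im[0:120,0:110],None,fx=5,fy=5,interpolation=2))
```

```text
[([216.0, 133.5], [193, 110, 47, 47, 1312]), ([115.3, 279.5], [112, 270, 7, 19, 56]), ([451.2, 284.6], [450, 279, 4, 14, 27]), ([116.4, 305.0], [114, 298, 7, 15, 33]), ([449.2, 305.6], [446, 298, 8, 15, 38])]
((215.8260955810547, 132.84242248535156), (45.088584899902344, 46.150569915771484), 18.280824661254883) [ 524.55359872 -121.69389488   15.        ]
stub [210.37209302 133.93953488] [203 126  16  17 215] [ 524.52263482 -121.33277932   42.        ]
[([342.6, 177.2], [325, 159, 36, 37, 966])]
```

View pics/c4.png

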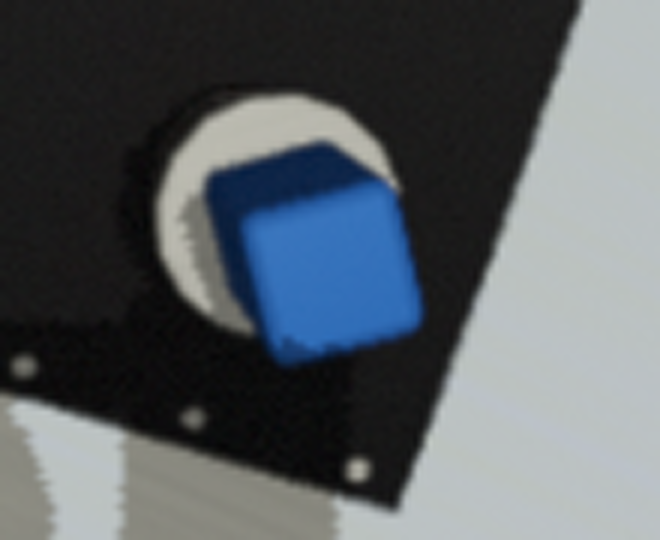

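The enlarged crop shows the blue grip top with corners at crop (243,212), (390,180), (423,325) and (283,362).

Run:
```python
from m import *
o=json.load(open('o2.json'))
P=np.array([onz('wrist',x/6+290,y/6+135,112,o)[:2] for x,y in [(243,212),(390,180),(423,325),(283,362)]])
print(P.round(1),P.mean(0))
for i in range(4):
    d=P[(i+1)%4]-P[i];print(np.linalg.norm(d).round(1),np.degrees(np.arctan2(d[1],d[0])).round(1))
for p in [(210,310),(160,210),(282,93)]: print('flange edge',onz('wrist',p[0]/6+290,p[1]/6+135,62,o)[:2])
# foot/ module
```

```text
[[ 547.5 -240. ]
 [ 560.8 -257.2]
 [ 544.  -271.5]
 [ 530.3 -255.1]] [ 545.65245928 -255.97352431]
21.8 -52.2
22.0 -139.7
21.3 130.0
22.8 41.4
flange edge [ 525.78288998 -252.42651286]
flange edge [ 537.59968881 -237.20973579]
flange edge [ 564.1797346  -247.15558641]
```

View pics/c5.png

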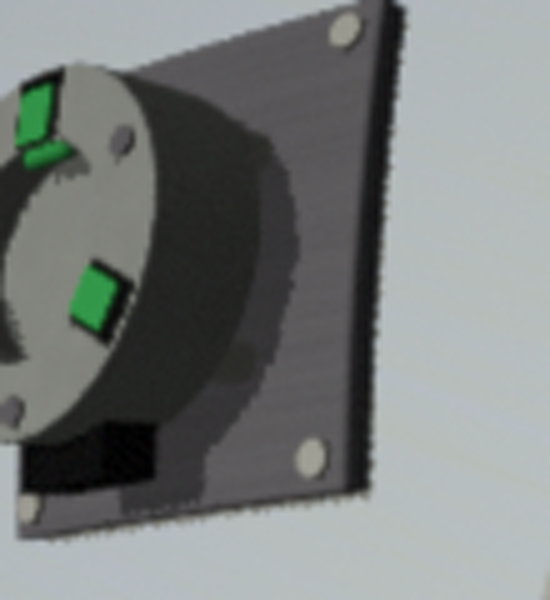

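Emit:
play_rows(
  commands=[
    {"offset": [0.0201, -0.0255, 0.0], "twist": 0},
    {"offset": [0.0201, -0.0255, 0.02], "twist": 0},
    {"offset": [0.0201, -0.0256, 0.03], "twist": 0},
    {"offset": [0, 0, 0.04], "twist": 0},
    {"offset": [0, 0, 0], "twist": 0},
  ],
)

```text
time: 1.7
tool_pos: [520.5, -124.5, 310.3]
tcp_rot: [-3.135, 0.008, 0.424]
contact_force: [-0.3, 0.9, -0.4]
grip_width: 91.7
```

Emit:
play_rows(
  commands=[
    {"offset": [0, 0, 0.0], "twist": 0},
  ],
)

```text
time: 1.8
tool_pos: [522.2, -126.0, 315.1]
tcp_rot: [-3.141, 0.001, 0.423]
contact_force: [0.5, 0.2, 0.1]
grip_width: 91.8
```

Run:
```python
from h import *
o=status.get_obs();print(o['tool_pos'],o['tcp_rot'],o['time'],o['dq'])
json.dump({k:np.array(v).tolist() for k,v in o.items()},open('o3.json','w'))
grab('wrist','wrist3')
```

```text
[ 522.18896439 -125.97856526  315.09738434] [-3.14113092e+00  1.00849618e-03  4.22682117e-01] 1.8 [-0.00698378 -0.03119901 -0.04351627  0.00308022  0.00090733  0.0040519 ]
```

View pics/wrist3.png

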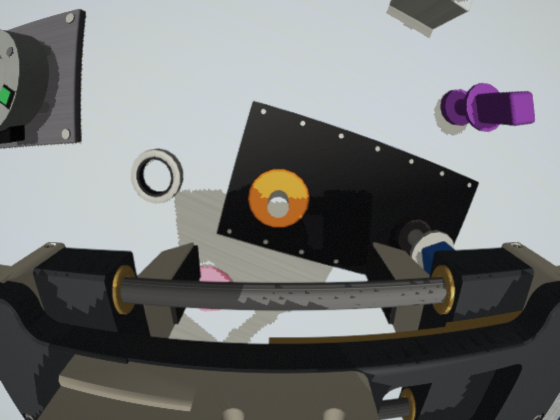

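```bash
cat > cap.py <<'E'
from m import *
def cap(fn,o,z0=6):
    im=cv2.imread('pics/'+fn+'.png');hs=cv2.cvtColor(im,cv2.COLOR_BGR2HSV)
    m=cv2.inRange(hs,(8,130,100),(24,255,255));c=max(cv2.findContours(m,0,1)[0],key=cv2.contourArea)
    e=cv2.fitEllipse(cv2.convexHull(c))
    print('disc',e,onz('wrist',*e[0],z0+9,o));
def todel(o,x,y):
    d=np.array([x,y])-np.array(o['tool_pos'])[:2];q=o['tcp_rot'][2]
    return np.cos(q)*d[0]+np.sin(q)*d[1],np.sin(q)*d[0]-np.cos(q)*d[1]
E
python3 - <<'E'
from cap import *
o=json.load(open('o3.json'));cap('wrist3',o)
im=cv2.imread('pics/wrist3.png');cv2.imwrite('pics/c6.png',cv2.resize(im[150:250,230:330],None,fx=5,fy=5))
print(todel(o,524.5,-121.5))
E
```

```text
disc ((278.27618408203125, 197.6050262451172), (58.4040412902832, 60.33150863647461), 91.33428192138672) [ 525.4485904  -120.47932079   15.        ]
(np.float64(3.9447892557983106), np.float64(-3.136410389889166))
```

View pics/c6.png

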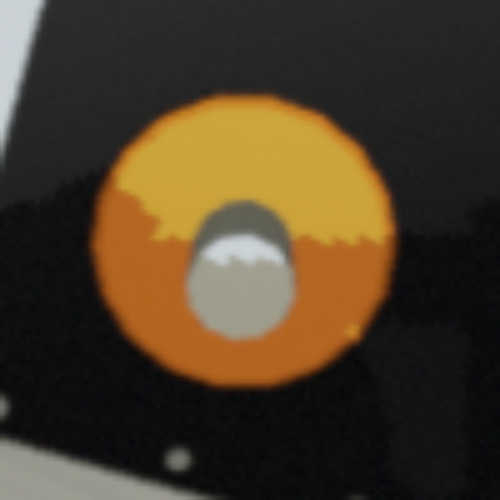

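Emit:
play_rows(
  commands=[
    {"offset": [0.0046, -0.0034, 0.03], "twist": 0},
    {"offset": [0, 0, 0.04], "twist": 0},
    {"offset": [0, 0, 0.035], "twist": 0},
    {"offset": [0, 0, 0.01], "twist": 0},
    {"offset": [0, 0, 0], "twist": 0},
  ],
)

```text
time: 2.35
tool_pos: [525.5, -120.8, 200.2]
tcp_rot: [3.142, 0.0, 0.423]
contact_force: [0.5, 0.1, 0.3]
grip_width: 91.9
```

Emit:
play_rows(
  commands=[
    {"offset": [0, 0, 0.0], "twist": 0},
  ],
)

```text
time: 2.45
tool_pos: [526.1, -120.8, 201.8]
tcp_rot: [3.139, -0.003, 0.423]
contact_force: [0.3, -0.5, 0.4]
grip_width: 91.8
```

Run:
```python
from h import *
o=status.get_obs();print(o['tool_pos'],o['tcp_rot'],o['time'],o['dq'])
json.dump({k:np.array(v).tolist() for k,v in o.items()},open('o4.json','w'))
grab('wrist','wrist4')
for z in (15,42): print(proj('wrist',(525,-121,z),o))
```

```text
[ 526.10863504 -120.75528432  201.84271299] [ 3.13891602e+00 -2.54196806e-03  4.23079177e-01] 2.45 [ 0.00776583 -0.01221884 -0.00064234  0.00057039 -0.00503285  0.00104178]
(np.float64(280.48511987892886), np.float64(258.8409950372134))
(np.float64(280.2244805799565), np.float64(281.86875555408))
```

View pics/wrist4.png

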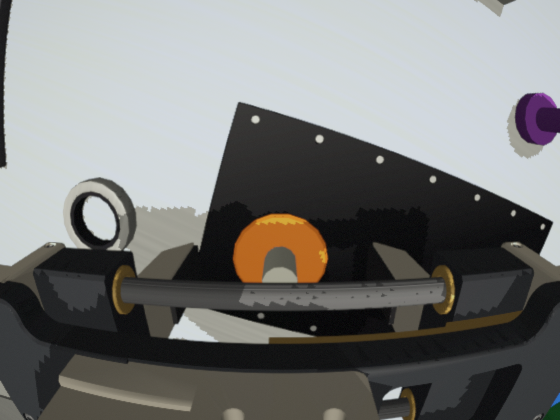

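The stub is at (280,270), centred between the fingers as projected. I'll lower a little and close.

Emit:
play_rows(
  commands=[
    {"offset": [0, 0, 0.005], "twist": 0},
    {"offset": [0, 0, 0], "twist": 0},
  ],
)

```text
time: 2.7
tool_pos: [525.3, -120.0, 195.3]
tcp_rot: [3.141, -0.001, 0.424]
contact_force: [0.0, 0.2, -0.5]
grip_width: 91.7
```

Emit:
play_rows(
  commands=[
    {"offset": [0, 0, 0], "twist": 0},
    {"offset": [0, 0, 0], "twist": 0},
    {"offset": [0, 0, 0], "twist": 0},
    {"offset": [0, 0, 0], "twist": 0},
    {"offset": [0, 0, 0], "twist": 0},
  ],
  jaw=255,
)

```text
time: 3.2
tool_pos: [525.2, -120.0, 194.7]
tcp_rot: [3.142, 0.0, 0.424]
contact_force: [-0.6, 0.4, -0.3]
grip_width: 56.4
```

Emit:
play_rows(
  commands=[
    {"offset": [0, 0, 0], "twist": 0},
    {"offset": [0, 0, 0], "twist": 0},
  ],
)

```text
time: 3.4
tool_pos: [525.2, -120.0, 194.7]
tcp_rot: [3.142, 0.0, 0.424]
contact_force: [-0.5, 0.2, 0.5]
grip_width: 40.6
```

Emit:
play_rows(
  commands=[
    {"offset": [0, 0, 0], "twist": 0},
    {"offset": [0, 0, 0], "twist": 0},
    {"offset": [0, 0, 0], "twist": 0},
    {"offset": [0, 0, 0], "twist": 0},
    {"offset": [0, 0, 0], "twist": 0},
  ],
)

```text
time: 3.9
tool_pos: [525.2, -120.0, 194.7]
tcp_rot: [3.142, 0.0, 0.424]
contact_force: [-0.3, 0.8, -0.0]
grip_width: 17.3
```

Emit:
play_rows(
  commands=[
    {"offset": [0, 0, -0.02], "twist": 0},
    {"offset": [0, 0, -0.04], "twist": 0},
    {"offset": [0, 0, -0.04], "twist": 0},
    {"offset": [0, 0, -0.03], "twist": 0},
    {"offset": [0, 0, 0], "twist": 0},
  ],
)

```text
time: 4.4
tool_pos: [526.1, -120.3, 329.1]
tcp_rot: [3.135, -0.006, 0.424]
contact_force: [0.1, -0.7, -0.9]
grip_width: 17.0
```

Emit:
play_rows(
  commands=[
    {"offset": [0.0133, -0.0379, -0.01], "twist": 0},
    {"offset": [0.0133, -0.0379, -0.01], "twist": 0},
    {"offset": [0.0133, -0.0379, 0], "twist": 0},
    {"offset": [0.0133, -0.0379, 0], "twist": 0},
    {"offset": [0.0133, -0.0379, 0], "twist": 0},
  ],
)

```text
time: 4.9
tool_pos: [507.2, 81.6, 343.6]
tcp_rot: [-3.141, 0.002, 0.424]
contact_force: [0.7, 0.1, 0.2]
grip_width: 17.1
```

Emit:
play_rows(
  commands=[
    {"offset": [0.0133, -0.0379, 0], "twist": 0},
    {"offset": [0, 0, 0], "twist": 0},
    {"offset": [0, 0, 0], "twist": 0},
  ],
)

```text
time: 5.2
tool_pos: [504.1, 120.9, 343.7]
tcp_rot: [-3.141, 0.002, 0.426]
contact_force: [0.1, 0.3, -0.3]
grip_width: 16.9
```

Run:
```python
from h import *
o=status.get_obs();print(o['tool_pos'],o['tcp_rot'],o['time'],o['dq'],o['grip_width'])
json.dump({k:np.array(v).tolist() for k,v in o.items()},open('o5.json','w'))
grab('wrist','wrist5')
```

```text
[504.0529109  120.85925726 343.6539127 ] [-3.14137805e+00  1.83081055e-03  4.26139454e-01] 5.2 [-0.03989138 -0.00329727 -0.00391125 -0.00512104  0.0034142  -0.00403623] 16.871798647586
```

View pics/wrist5.png

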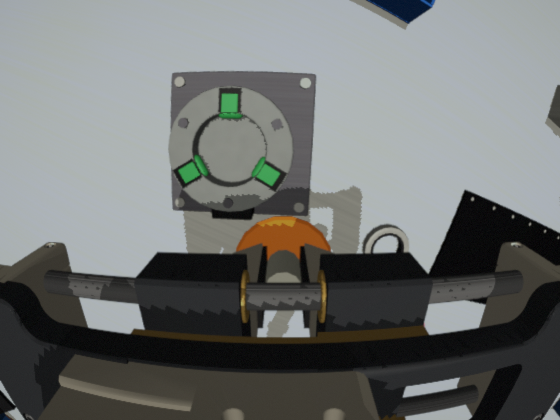

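The housing recess is in clear view at about (231,149), with the held cap at (284,240). I'll fit the rim.

Run:
```python
from cap import *
o=json.load(open('o5.json'))
im=cv2.imread('pics/wrist5.png');g=cv2.cvtColor(im,cv2.COLOR_BGR2GRAY)
hs=cv2.cvtColor(im,cv2.COLOR_BGR2HSV)
print([b for b in blobs('wrist','wrist5',(45,120,60),(75,255,255))])
print(g[149,160:300:4],g[80:220:4,231])
cv2.imwrite('pics/c7.png',cv2.resize(im[70:230,155:325],None,fx=3.6,fy=3.6,interpolation=2))
cap('wrist5',o)
```

```text
[([229.3, 106.0], [218, 93, 24, 26, 426]), ([192.4, 169.7], [178, 155, 30, 29, 442]), ([265.4, 172.5], [252, 157, 28, 29, 426])]
[179 179 145 135 134 135 135 137  72  39 136 137 137 137 138 138 138 138
 140 140 138 136 138 138 139 138 129 134 137 138 138 137 137 113  96] [ 95  96  51  48 130 131 130 130 100  94 122 137 137 138 138 137 138 139
 138 138 138 137 137 139 138 136  49 134 138  83  45  54  80  20  10]
disc ((282.3949279785156, 239.73268127441406), (44.762752532958984, 92.71923828125), 89.64271545410156) [461.8803719  101.74194726  15.        ]
```

View pics/c7.png

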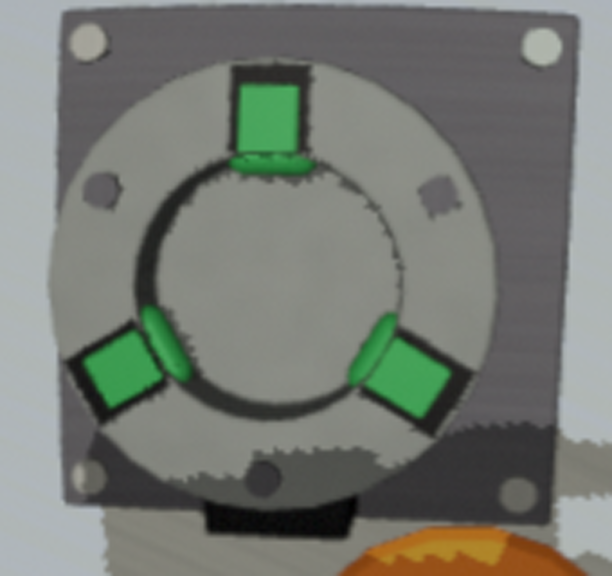

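Run:
```python
from cap import *
o=json.load(open('o5.json'))
f=lambda x,y:onz('wrist',x/3.6+155,y/3.6+70,76,o)[:2]
def fit(P):
    P=np.array(P);A=np.c_[2*P,np.ones(len(P))];s=np.linalg.lstsq(A,(P**2).sum(1),rcond=None)[0]
    return s[:2],np.sqrt(s[2]+s[:2]@s[:2])
print(fit([f(*p) for p in [(48,285),(497,290),(272,57),(275,510),(110,128),(445,140),(468,395)]]))
print(fit([f(*p) for p in [(134,285),(404,285),(275,420),(345,165)]]))
sc=[f(103,191),f(439,195),f(264,478)];print(fit(sc),np.mean(sc,0))
gr=[f(268,118),f(122,368),f(412,374)];print(fit(gr),np.mean(gr,0))
# base corners at z=14
b=[onz('wrist',x/3.6+155,y/3.6+70,14,o)[:2] for x,y in [(62,10),(578,17),(550,523),(66,502)]]
print(np.mean(b,0),np.array(b).round(0))
print(todel(o,*fit([f(*p) for p in [(48,285),(497,290),(272,57),(275,510)]])[0]))
# held cap: predict
W=R.from_euler('xyz',o['tcp_rot']).as_matrix()
for z in (179.7,188.7): print(proj('wrist',np.array(o['tool_pos'])+W@[0,0,z],o))
```

```text
(array([533.45396776, 179.18916292]), np.float64(49.18541146510267))
(array([534.60656698, 179.36127092]), np.float64(29.68426567621623))
(array([533.31861342, 179.18866085]), np.float64(41.828170960800165)) [533.29433955 179.22242023]
(array([533.12073657, 179.36558223]), np.float64(36.53319532134828)) [533.55100554 179.44546252]
[533.81110845 179.05776024] [[572. 269.]
 [623. 141.]
 [496.  89.]
 [444. 217.]]
(np.float64(50.915790250358754), np.float64(-40.966580070132125))
(np.float64(281.7326080539304), np.float64(261.70826333775403))
(np.float64(281.7944266657734), np.float64(254.92259237659655))
```

Emit:
play_rows(
  commands=[
    {"offset": [0.0255, -0.0205, 0], "twist": 0},
    {"offset": [0.0255, -0.0205, 0.0], "twist": 0},
    {"offset": [0, 0, 0.03], "twist": 0},
    {"offset": [0, 0, 0.03], "twist": 0},
    {"offset": [0, 0, 0], "twist": 0},
  ],
)

```text
time: 5.75
tool_pos: [533.1, 176.9, 280.5]
tcp_rot: [-3.14, 0.009, 0.422]
contact_force: [-0.7, -0.1, -0.9]
grip_width: 17.2
```

Emit:
play_rows(
  commands=[
    {"offset": [0, 0, 0.0], "twist": 0},
    {"offset": [0, 0, 0], "twist": 0},
  ],
)

```text
time: 5.95
tool_pos: [534.8, 177.8, 286.2]
tcp_rot: [3.141, -0.003, 0.422]
contact_force: [-0.3, 0.1, -0.0]
grip_width: 17.1
```

Run:
```python
from cap import *
o=status.get_obs();print(o['tool_pos'],o['tcp_rot'],o['time'],o['dq'],o['contact_force'],o['grip_width'])
print(todel(o,533.5,179.2))
json.dump({k:np.array(v).tolist() for k,v in o.items()},open('o6.json','w'))
grab('wrist','wrist6')
```

```text
[534.81373044 177.78589533 286.24271619] [ 3.14084182e+00 -2.53490483e-03  4.22496272e-01] 5.95 [ 0.00665119 -0.00886683 -0.00294147  0.00096493 -0.00376405  0.0027884 ] [-0.29991     0.11091492 -0.00291059] 17.145404177281613
(np.float64(-0.6183744193571536), np.float64(-1.8284399748587692))
```

View pics/wrist6.png

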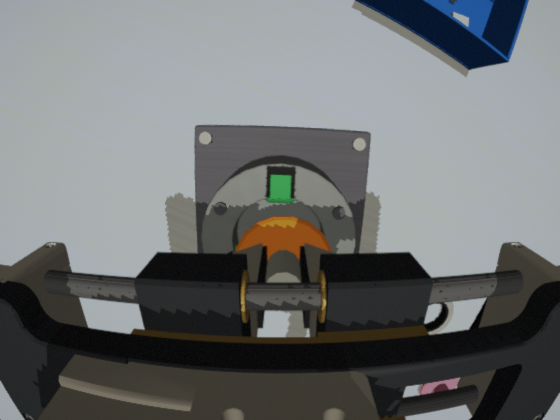

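The cap is directly over the recess. The tool needs a correction of about -0.6 and -1.8 mm; then I'll lower.

Emit:
play_rows(
  commands=[
    {"offset": [-0.0006, -0.0018, 0.006], "twist": 0},
    {"offset": [0, 0, 0.005], "twist": 0},
    {"offset": [0, 0, 0.004], "twist": 0},
    {"offset": [0, 0, 0.003], "twist": 0},
    {"offset": [0, 0, 0], "twist": 0},
  ],
)

```text
time: 6.5
tool_pos: [532.6, 179.9, 266.1]
tcp_rot: [-3.141, 0.001, 0.424]
contact_force: [-0.7, 0.1, 0.6]
grip_width: 17.2
```

Emit:
play_rows(
  commands=[
    {"offset": [0, 0, 0.002], "twist": 0},
    {"offset": [0, 0, 0.002], "twist": 0},
    {"offset": [0, 0, 0.002], "twist": 0},
    {"offset": [0, 0, 0], "twist": 0},
  ],
)

```text
time: 6.9
tool_pos: [532.7, 179.9, 260.4]
tcp_rot: [-3.142, 0.001, 0.424]
contact_force: [-0.3, -0.3, -1.3]
grip_width: 17.3
```

Emit:
play_rows(
  commands=[
    {"offset": [0, 0, 0.001], "twist": 0},
    {"offset": [0, 0, 0.001], "twist": 0},
    {"offset": [0, 0, 0], "twist": 0},
  ],
)

```text
time: 7.2
tool_pos: [532.8, 179.9, 258.7]
tcp_rot: [3.141, -0.0, 0.424]
contact_force: [0.2, 0.1, -0.6]
grip_width: 17.3
```

Emit:
play_rows(
  commands=[
    {"offset": [0, 0, 0.001], "twist": 0},
    {"offset": [0, 0, 0], "twist": 0},
  ],
)

```text
time: 7.4
tool_pos: [532.9, 180.0, 257.8]
tcp_rot: [3.142, -0.001, 0.424]
contact_force: [0.6, 0.9, 1.2]
grip_width: 17.3
```

Emit:
play_rows(
  commands=[
    {"offset": [0, 0, 0.0007], "twist": 0},
    {"offset": [0, 0, 0], "twist": 0},
  ],
)

```text
time: 7.6
tool_pos: [532.9, 180.0, 257.2]
tcp_rot: [3.142, -0.001, 0.424]
contact_force: [0.3, 0.5, 2.1]
grip_width: 17.3
```

Run:
```python
from cap import *
o=status.get_obs();print(o['tool_pos'],o['contact_force'])
json.dump({k:np.array(v).tolist() for k,v in o.items()},open('o7.json','w'))
im=grab('wrist','wrist7');cv2.imwrite('pics/c8.png',cv2.resize(cv2.imread('pics/wrist7.png')[150:330,180:390],None,fx=3.3,fy=3.3))
```

```text
[532.89187866 180.01788497 257.2138684 ] [0.32156344 0.54653533 2.11000265]
```

View pics/c8.png

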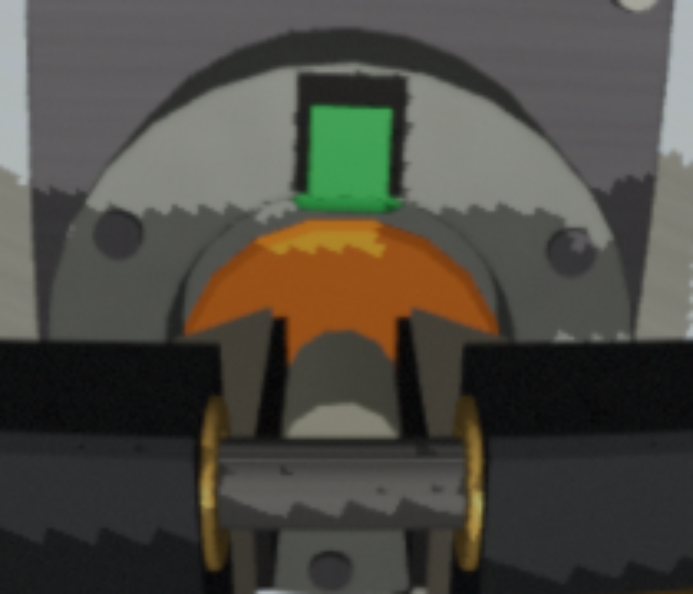

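The cap sits in the recess, touching the latches with about 2 N. I'll release it.

Emit:
play_rows(
  commands=[
    {"offset": [0, 0, 0], "twist": 0},
    {"offset": [0, 0, 0], "twist": 0},
    {"offset": [0, 0, 0], "twist": 0},
    {"offset": [0, 0, 0], "twist": 0},
    {"offset": [0, 0, 0], "twist": 0},
  ],
  jaw=60,
)

```text
time: 8.15
tool_pos: [532.8, 179.8, 256.9]
tcp_rot: [3.142, 0.0, 0.424]
contact_force: [0.0, 0.3, 0.2]
grip_width: 52.6
```

Emit:
play_rows(
  commands=[
    {"offset": [0, 0, -0.005], "twist": 0},
    {"offset": [0, 0, -0.02], "twist": 0},
    {"offset": [0, 0, -0.03], "twist": 0},
    {"offset": [-0.01, 0, -0.03], "twist": 0},
    {"offset": [-0.02, 0, -0.0], "twist": 0},
  ],
)

```text
time: 8.65
tool_pos: [506.7, 167.8, 346.4]
tcp_rot: [3.139, -0.009, 0.424]
contact_force: [0.6, 0.2, 0.4]
grip_width: 70.0
```

Emit:
play_rows(
  commands=[
    {"offset": [-0.02, 0, 0], "twist": 0},
    {"offset": [0, 0, 0], "twist": 0},
    {"offset": [0, 0, 0], "twist": 0},
  ],
)

```text
time: 8.95
tool_pos: [487.5, 159.4, 342.6]
tcp_rot: [3.141, -0.001, 0.424]
contact_force: [0.3, 0.8, -0.2]
grip_width: 70.4
```

Run:
```python
from cap import *
o=status.get_obs();print(o['tool_pos'],o['tcp_rot'],o['time'],o['contact_force'],o['dq'])
json.dump({k:np.array(v).tolist() for k,v in o.items()},open('o8.json','w'))
im=grab('wrist','wrist8');
```

```text
[487.47193712 159.37786302 342.5977764 ] [ 3.14120341e+00 -1.34660761e-03  4.23530601e-01] 8.95 [ 0.31165035  0.81340381 -0.18518309] [ 2.19406658e-03  2.02479762e-02 -1.99351004e-02 -4.10179646e-06
 -3.76217163e-03 -3.91934601e-04]
```

View pics/wrist8.png

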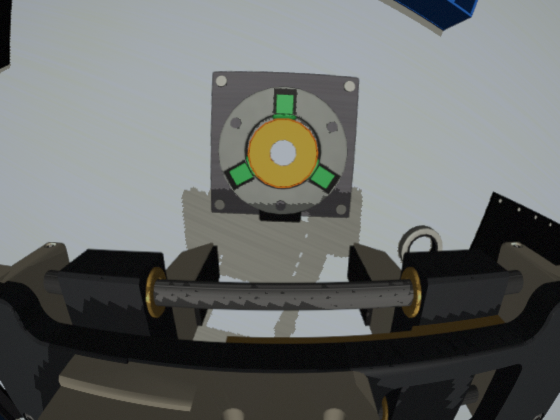

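Run:
```python
from cap import *
o=json.load(open('o8.json'))
print('stub',onz('wrist',283,153,104,o),'disc',onz('wrist',283.5,153,77,o))
o2=json.load(open('o2.json'))
print('green foot',onz('wrist',397,237,12,o2),onz('scene',117,226,6),'purple',onz('wrist',365,58,12,o2),onz('scene',199,284,6))
print('green top',onz('scene',103,199,106),'purple',onz('scene',192,260,106))
a=np.radians(40.5)
for a in (np.radians(40.5),np.radians(-49.5)):
  print('finger axis',np.array([545.6,-256])+np.outer([-60,60],[np.sin(a),-np.cos(a)]))
```

```text
stub [535.26850905 180.11508926 104.        ] disc [532.81027986 178.58841001  77.        ]
green foot [ 500.35124312 -377.0328632    12.        ] [ 490.11795687 -381.39774297    6.        ] purple [ 676.23381512 -239.82577647   12.        ] [ 673.17066597 -240.24062727    6.        ]
green top [ 497.1617974  -382.01352881  106.        ] purple [ 679.72535545 -240.94796912  106.        ]
finger axis [[ 506.6331171  -210.37564206]
 [ 584.5668829  -301.62435794]]
finger axis [[ 591.22435794 -217.0331171 ]
 [ 499.97564206 -294.9668829 ]]
```

Emit:
play_rows(
  commands=[
    {"offset": [0, 0, 0], "twist": -8.1},
    {"offset": [0, 0, 0], "twist": -8.1},
    {"offset": [-0.0226, 0.0354, 0], "twist": 0},
    {"offset": [-0.0226, 0.0354, 0], "twist": 0},
    {"offset": [-0.0226, 0.0354, 0], "twist": 0},
  ],
)

```text
time: 9.5
tool_pos: [505.5, 33.5, 341.9]
tcp_rot: [3.141, -0.0, 0.708]
contact_force: [0.3, 0.7, 0.1]
grip_width: 70.5
```

Emit:
play_rows(
  commands=[
    {"offset": [-0.0226, 0.0354, 0], "twist": 0},
    {"offset": [-0.0226, 0.0354, 0], "twist": 0},
    {"offset": [-0.0226, 0.0354, 0], "twist": 0},
    {"offset": [-0.0226, 0.0354, 0], "twist": 0},
    {"offset": [-0.0226, 0.0354, 0], "twist": 0},
  ],
)

```text
time: 10.0
tool_pos: [534.4, -175.5, 341.8]
tcp_rot: [3.141, -0.0, 0.706]
contact_force: [0.7, 0.2, -1.0]
grip_width: 70.4
```

Emit:
play_rows(
  commands=[
    {"offset": [-0.0226, 0.0354, 0], "twist": 0},
    {"offset": [-0.0226, 0.0354, 0], "twist": 0},
    {"offset": [0, 0, 0], "twist": 0},
    {"offset": [0, 0, 0], "twist": 0},
  ],
)

```text
time: 10.4
tool_pos: [545.5, -257.6, 341.1]
tcp_rot: [-3.141, 0.0, 0.705]
contact_force: [-0.5, 0.2, 0.6]
grip_width: 70.0
```

Run:
```python
from cap import *
o=status.get_obs();print(o['tool_pos'],o['tcp_rot'],o['time'],o['dq'])
json.dump({k:np.array(v).tolist() for k,v in o.items()},open('o9.json','w'))
im=grab('wrist','wrist9');print(todel(o,545.6,-256))
```

```text
[ 545.46460631 -257.56264573  341.14439522] [-3.14059979e+00  8.44187953e-06  7.04767654e-01] 10.4 [ 0.03566565 -0.02327833  0.03222029  0.00410647  0.00106308  0.00273086]
(np.float64(1.1155085304244283), np.float64(-1.1026485579508263))
```

View pics/wrist9.png

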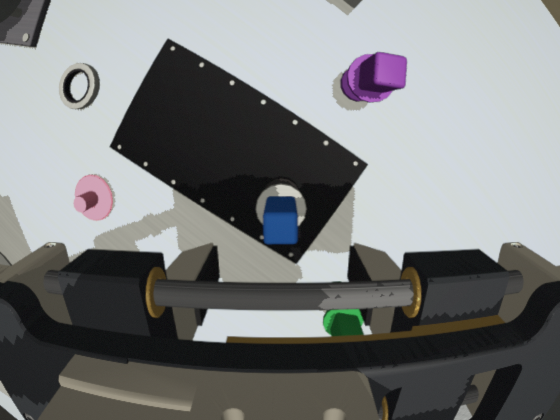

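```bash
cp pics/wrist9.png /tmp/
python3 - <<'E'
import cv2
im=cv2.imread('pics/wrist9.png')
cv2.imwrite('pics/c9.png',cv2.resize(im[170:260,235:325],None,fx=6,fy=6,interpolation=2))
E
```

View pics/c9.png

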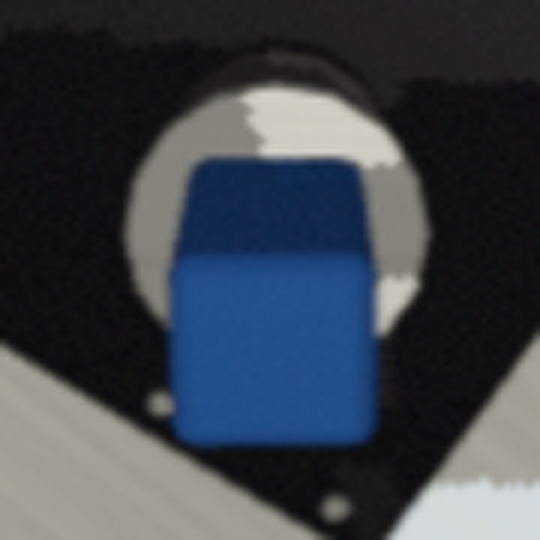

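Run:
```python
from cap import *
o=json.load(open('o9.json'))
P=np.array([onz('wrist',x/6+235,y/6+170,112,o)[:2] for x,y in [(171,256),(371,253),(378,444),(173,444)]])
print(P.mean(0),o['tcp_rot'][2]*57.296)
for i in range(4):
    d=P[(i+1)%4]-P[i];print(np.linalg.norm(d).round(1),np.degrees(np.arctan2(d[1],d[0])).round(1))
print('flange L/R', todel(o,*onz('wrist',123/6+235,230/6+170,62,o)[:2]),todel(o,*onz('wrist',430/6+235,235/6+170,62,o)[:2]))
print(todel(o,*P.mean(0)))
```

```text
[ 545.78872965 -255.80655028] 40.38036752381368
22.3 -48.7
23.0 -136.8
23.7 130.5
22.7 39.9
flange L/R (np.float64(1.3964643033871056), np.float64(-22.30571741410713)) (np.float64(0.7072886311799138), np.float64(20.117250988353717))
(np.float64(1.3846033558676571), np.float64(-1.1277414242185326))
```

Emit:
play_rows(
  commands=[
    {"offset": [0.0013, -0.0011, 0.02], "twist": 0},
    {"offset": [0, 0, 0.03], "twist": 0},
    {"offset": [0, 0, 0.025], "twist": 0},
    {"offset": [0, 0, 0.012], "twist": 0},
    {"offset": [0, 0, 0], "twist": 0},
  ],
)

```text
time: 10.95
tool_pos: [545.3, -253.7, 253.6]
tcp_rot: [-3.138, 0.001, 0.708]
contact_force: [-0.4, -0.1, -0.7]
grip_width: 70.3
```

Emit:
play_rows(
  commands=[
    {"offset": [0, 0, 0], "twist": 0},
    {"offset": [0, 0, 0], "twist": 0},
  ],
)

```text
time: 11.15
tool_pos: [545.9, -254.9, 256.6]
tcp_rot: [3.139, -0.001, 0.707]
contact_force: [0.5, 0.7, 0.1]
grip_width: 70.0
```

Run:
```python
from cap import *
o=status.get_obs();print(o['tool_pos'],o['tcp_rot'],o['time'],o['dq'],o['contact_force'])
json.dump({k:np.array(v).tolist() for k,v in o.items()},open('o10.json','w'))
im=grab('wrist','wrist10');print(todel(o,545.7,-255.9))
```

```text
[ 545.9202322  -254.94733082  256.59837186] [ 3.13890552e+00 -8.09666290e-04  7.06924596e-01] 11.15 [-0.00685891 -0.00066159  0.00234453  0.00050721 -0.0039327  -0.00022801] [0.47103807 0.66037862 0.12441316]
(np.float64(-0.786213536656216), np.float64(0.5813338701304436))
```

View pics/wrist10.png

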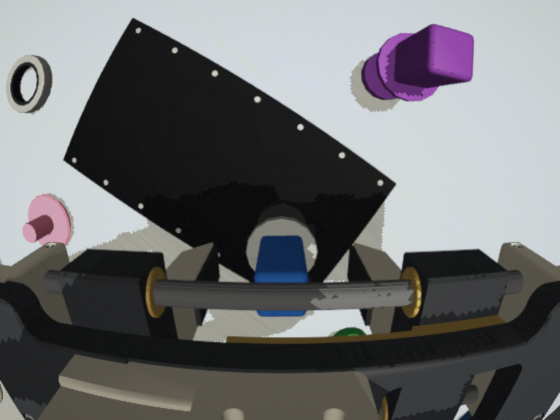

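Emit:
play_rows(
  commands=[
    {"offset": [-0.0008, 0.0006, 0.006], "twist": 0},
    {"offset": [0, 0, 0.004], "twist": 0},
    {"offset": [0, 0, 0.002], "twist": 0},
    {"offset": [0, 0, 0], "twist": 0},
    {"offset": [0, 0, 0], "twist": 0},
  ],
)

```text
time: 11.7
tool_pos: [545.2, -256.0, 242.9]
tcp_rot: [-3.142, 0.0, 0.706]
contact_force: [-1.0, 0.9, 0.2]
grip_width: 70.5
```

Emit:
play_rows(
  commands=[
    {"offset": [0, 0, 0.0012], "twist": 0},
    {"offset": [0, 0, 0], "twist": 0},
    {"offset": [0, 0, 0], "twist": 0},
    {"offset": [0, 0, 0], "twist": 0},
    {"offset": [0, 0, 0], "twist": 0},
  ],
  jaw=255,
)

```text
time: 12.2
tool_pos: [545.2, -256.0, 241.9]
tcp_rot: [3.141, 0.0, 0.707]
contact_force: [0.0, 0.5, 0.2]
grip_width: 34.5
```

Emit:
play_rows(
  commands=[
    {"offset": [0, 0, 0], "twist": 0},
    {"offset": [0, 0, 0], "twist": 0},
    {"offset": [0, 0, 0], "twist": 0},
    {"offset": [0, 0, 0], "twist": 0},
  ],
)

```text
time: 12.6
tool_pos: [545.2, -255.9, 241.8]
tcp_rot: [-3.142, 0.0, 0.707]
contact_force: [0.2, 0.3, -1.3]
grip_width: 23.6
```

Run:
```python
from cap import *
o=status.get_obs();print(o['tool_pos'],o['tcp_rot'],o['time'],o['grip_width'],o['contact_force'])
json.dump({k:np.array(v).tolist() for k,v in o.items()},open('o11.json','w'))
```

```text
[ 545.15366412 -255.9272509   241.7837395 ] [-3.14154375e+00  8.03323828e-05  7.06549414e-01] 12.6 23.623075476254677 [ 0.17452871  0.25417677 -1.28771514]
```

Emit:
play_rows(
  commands=[
    {"offset": [0, 0, -0.01], "twist": 0},
    {"offset": [0, 0, -0.025], "twist": 0},
    {"offset": [0, 0, -0.035], "twist": 0},
    {"offset": [0, 0, -0.035], "twist": 0},
    {"offset": [0, 0, -0.02], "twist": 0},
  ],
)

```text
time: 13.1
tool_pos: [545.3, -256.0, 370.6]
tcp_rot: [3.137, -0.001, 0.707]
contact_force: [-0.1, 0.3, -1.7]
grip_width: 23.8
```

Emit:
play_rows(
  commands=[
    {"offset": [0.0249, -0.0308, 0], "twist": 0},
    {"offset": [0.0249, -0.0308, 0], "twist": 0},
    {"offset": [0.0249, -0.0308, 0], "twist": 0},
    {"offset": [0.0249, -0.0308, 0], "twist": 0},
    {"offset": [0.0249, -0.0308, 0], "twist": 0},
  ],
)

```text
time: 13.6
tool_pos: [539.5, -56.5, 367.5]
tcp_rot: [3.141, -0.0, 0.706]
contact_force: [0.2, -0.3, -1.4]
grip_width: 23.7
```

Emit:
play_rows(
  commands=[
    {"offset": [0.0249, -0.0308, 0], "twist": 0},
    {"offset": [0.0249, -0.0308, 0], "twist": 0},
    {"offset": [0.0249, -0.0308, 0], "twist": 0},
    {"offset": [0.0249, -0.0308, 0], "twist": 0},
    {"offset": [0.0249, -0.0308, 0], "twist": 0},
  ],
)

```text
time: 14.1
tool_pos: [534.2, 141.6, 367.5]
tcp_rot: [3.141, -0.0, 0.707]
contact_force: [1.3, 0.1, -2.1]
grip_width: 23.8
```

Emit:
play_rows(
  commands=[
    {"offset": [0.0125, -0.0154, 0], "twist": 0},
    {"offset": [0.0125, -0.0154, 0], "twist": 0},
    {"offset": [0, 0, 0], "twist": 0},
    {"offset": [0, 0, 0], "twist": 0},
  ],
)

```text
time: 14.5
tool_pos: [533.4, 179.7, 367.1]
tcp_rot: [3.141, 0.0, 0.708]
contact_force: [-0.6, -0.2, -2.1]
grip_width: 23.6
```

Run:
```python
from cap import *
o=status.get_obs();print(o['tool_pos'],o['tcp_rot'],o['time'],o['dq'],o['grip_width'],o['contact_force'])
json.dump({k:np.array(v).tolist() for k,v in o.items()},open('o12.json','w'))
im=grab('wrist','wrist12');print(todel(o,534,179.4))
W=R.from_euler('xyz',o['tcp_rot']).as_matrix()
for z in (235.8,179): print('exp axis',proj('wrist',np.array(o['tool_pos'])+W@[0,0,z],o))
```

```text
[533.44782177 179.72038933 367.09263549] [3.14113398e+00 1.92445620e-04 7.07605850e-01] 14.5 [-0.02376168 -0.0025591   0.00749092 -0.00060206 -0.00592376 -0.00070884] 23.60006140984992 [-0.6137052  -0.19554572 -2.10667658]
(np.float64(0.21135316448246086), np.float64(0.6023951915865271))
exp axis (np.float64(281.8943259884471), np.float64(227.20358342121713))
exp axis (np.float64(281.5508287363283), np.float64(261.9252515340932))
```

View pics/wrist12.png

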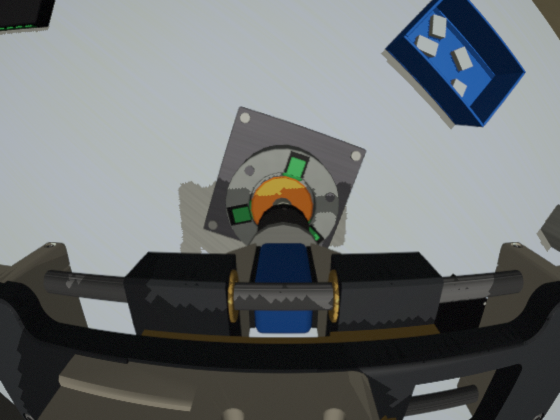

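The pusher is upright over the cap (foot at about (285,218), orange disc at (283,200)). I'll lower to just above the stub and check.

Emit:
play_rows(
  commands=[
    {"offset": [0.0002, 0.0004, 0.006], "twist": 0},
    {"offset": [0, 0, 0.008], "twist": 0},
    {"offset": [0, 0, 0.006], "twist": 0},
    {"offset": [0, 0, 0.002], "twist": 0},
    {"offset": [0, 0, 0], "twist": 0},
  ],
)

```text
time: 15.05
tool_pos: [534.0, 179.2, 344.1]
tcp_rot: [-3.141, 0.001, 0.706]
contact_force: [-0.1, -0.5, -1.6]
grip_width: 23.7
```

Emit:
play_rows(
  commands=[
    {"offset": [0, 0, 0], "twist": 0},
  ],
)

```text
time: 15.15
tool_pos: [534.1, 179.4, 344.8]
tcp_rot: [3.141, -0.0, 0.706]
contact_force: [0.7, 0.5, -1.8]
grip_width: 23.7
```

Run:
```python
from cap import *
o=status.get_obs();print(o['tool_pos'],o['tcp_rot'],o['time'],o['dq'],o['grip_width'],o['contact_force'])
print(todel(o,534,179.4))
grab('side','side13');grab('scene','scene13')
a=cv2.imread('pics/side13.png')[100:200,180:280];b=cv2.imread('pics/scene13.png')[105:205,320:420]
cv2.imwrite('pics/c13.png',np.hstack([cv2.resize(x,None,fx=4,fy=4,interpolation=2) for x in (a,b)]))
```

```text
[534.14297084 179.40116775 344.83430795] [ 3.14139887e+00 -3.07643328e-05  7.06460208e-01] 15.15 [ 0.00337253 -0.00498876 -0.00513053  0.00166865  0.00023824 -0.00126622] 23.687158018018682 [ 0.74676618  0.45079034 -1.77257069]
(np.float64(-0.1095108768458706), np.float64(-0.09192057171890489))
```

View pics/c13.png

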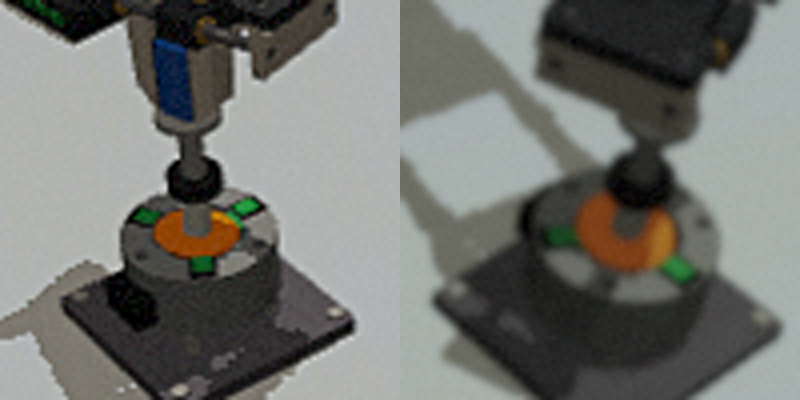

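Both views show the foot centred just above the stub, with the cap level on the latches. I'll lower slowly, watching the force; with the weight held, Fz reads about -1.8 N.

Emit:
play_rows(
  commands=[
    {"offset": [0, 0, 0.001], "twist": 0},
    {"offset": [0, 0, 0.001], "twist": 0},
    {"offset": [0, 0, 0.001], "twist": 0},
  ],
)

```text
time: 15.55
tool_pos: [534.0, 179.5, 341.8]
tcp_rot: [3.141, -0.0, 0.707]
contact_force: [-0.4, 0.7, -2.8]
grip_width: 23.4
```

Emit:
play_rows(
  commands=[
    {"offset": [0, 0, 0.001], "twist": 0},
    {"offset": [0, 0, 0.001], "twist": 0},
  ],
)

```text
time: 15.75
tool_pos: [534.0, 179.5, 339.8]
tcp_rot: [3.141, -0.0, 0.707]
contact_force: [-0.1, 0.3, 0.4]
grip_width: 23.7
```

Emit:
play_rows(
  commands=[
    {"offset": [0, 0, 0.001], "twist": 0},
  ],
)

```text
time: 15.85
tool_pos: [534.0, 179.5, 339.0]
tcp_rot: [3.141, -0.0, 0.707]
contact_force: [-0.5, -0.1, 1.1]
grip_width: 24.0
```

Emit:
play_rows(
  commands=[
    {"offset": [0, 0, 0.001], "twist": 0},
  ],
)

```text
time: 15.95
tool_pos: [534.0, 179.5, 338.1]
tcp_rot: [3.141, -0.0, 0.707]
contact_force: [-2.4, -0.1, 3.8]
grip_width: 23.6
```

Emit:
play_rows(
  commands=[
    {"offset": [0, 0, 0.001], "twist": 0},
  ],
)

```text
time: 16.05
tool_pos: [534.0, 179.5, 337.2]
tcp_rot: [3.141, -0.0, 0.707]
contact_force: [-2.1, 1.0, 4.9]
grip_width: 24.0
```

Emit:
play_rows(
  commands=[
    {"offset": [0, 0, 0.001], "twist": 0},
  ],
)

```text
time: 16.15
tool_pos: [534.0, 179.5, 336.3]
tcp_rot: [3.141, -0.0, 0.707]
contact_force: [-2.9, -0.6, 6.3]
grip_width: 23.7
```

Emit:
play_rows(
  commands=[
    {"offset": [0, 0, 0.001], "twist": 0},
  ],
)

```text
time: 16.25
tool_pos: [534.0, 179.5, 335.4]
tcp_rot: [3.141, -0.001, 0.707]
contact_force: [-1.5, -0.5, 6.7]
grip_width: 23.9
```

Emit:
play_rows(
  commands=[
    {"offset": [0, 0, 0.001], "twist": 0},
  ],
)

```text
time: 16.35
tool_pos: [534.2, 179.5, 334.5]
tcp_rot: [3.141, -0.001, 0.707]
contact_force: [-0.7, -0.5, 6.7]
grip_width: 24.0
```

Emit:
play_rows(
  commands=[
    {"offset": [0, 0, 0.001], "twist": 0},
  ],
)

```text
time: 16.45
tool_pos: [534.4, 179.6, 333.7]
tcp_rot: [3.14, -0.002, 0.707]
contact_force: [-0.2, 1.1, 6.6]
grip_width: 23.5
```

Run:
```python
from cap import *
o=status.get_obs();print(o['tool_pos'],o['tcp_rot'],o['contact_force'],o['moment'])
grab('side','side14');grab('scene','scene14')
a=cv2.imread('pics/side14.png')[100:200,180:280];b=cv2.imread('pics/scene14.png')[105:205,320:420]
cv2.imwrite('pics/c14.png',np.hstack([cv2.resize(x,None,fx=4,fy=4,interpolation=2) for x in (a,b)]))
```

```text
[534.42554746 179.60126433 333.74193714] [ 3.14022546e+00 -2.48862555e-03  7.06569161e-01] [-0.18750814  1.0591924   6.58103544] [0.22304005 0.10474477 0.02057221]
```

View pics/c14.png

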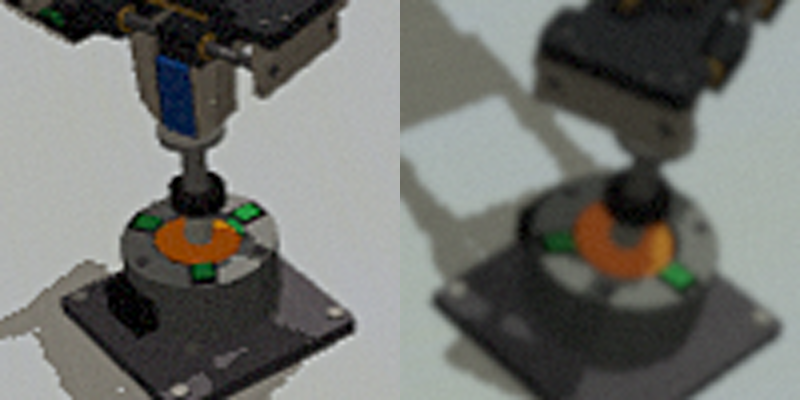

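It still looks aligned and upright. The plateau is probably the grip slipping down towards the flange, or the latches yielding slowly. I'll continue in small steps.

Emit:
play_rows(
  commands=[
    {"offset": [0, 0, 0.0008], "twist": 0},
  ],
)

```text
time: 16.65
tool_pos: [534.7, 179.8, 333.2]
tcp_rot: [3.14, -0.004, 0.706]
contact_force: [1.2, 2.0, 7.3]
grip_width: 24.3
```

Emit:
play_rows(
  commands=[
    {"offset": [0, 0, 0.0008], "twist": 0},
  ],
)

```text
time: 16.75
tool_pos: [534.9, 179.9, 332.5]
tcp_rot: [3.14, -0.005, 0.706]
contact_force: [1.7, 1.9, 7.0]
grip_width: 24.1
```

Emit:
play_rows(
  commands=[
    {"offset": [0, 0, 0.0008], "twist": 0},
  ],
)

```text
time: 16.85
tool_pos: [535.0, 180.0, 331.9]
tcp_rot: [3.139, -0.006, 0.706]
contact_force: [2.5, 3.0, 7.0]
grip_width: 24.1
```

Run:
```python
from cap import *
o=status.get_obs();print(o['moment'],o['time'])
json.dump({k:np.array(v).tolist() for k,v in o.items()},open('o15.json','w'))
W=R.from_euler('xyz',o['tcp_rot']).as_matrix()
print(W.T@o['contact_force'],W.T@o['moment'])
grab('wrist','wrist15');grab('side','side15')
b=cv2.imread('pics/wrist15.png')[140:340,180:380]
a=cv2.imread('pics/side15.png')[105:205,180:280]
cv2.imwrite('pics/c15.png',np.hstack([cv2.resize(a,None,fx=4,fy=4,interpolation=2),cv2.resize(b,None,fx=2,fy=2,interpolation=2)]))
```

```text
[ 6.36098406e-01 -3.80515206e-01  5.02101136e-05] 16.85
[ 3.87888552 -0.66969274 -6.96137988] [0.2369038  0.70234019 0.00280354]
```

View pics/c15.png

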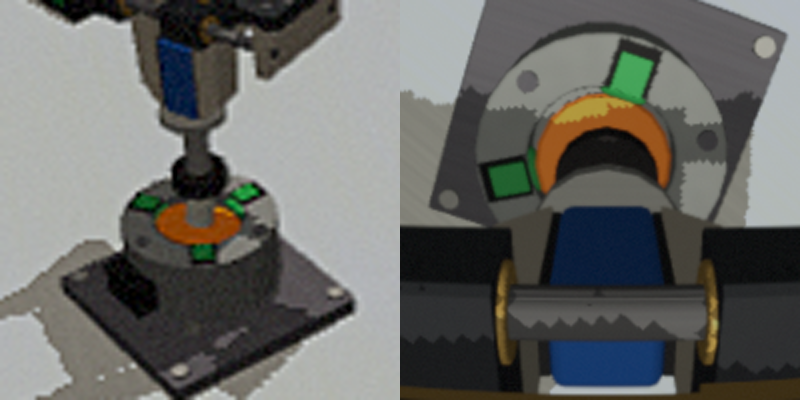

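The side view suggests the pusher is pitching slightly in the grip, and the lateral force is growing. I'll back off before it gets worse and inspect.

Emit:
play_rows(
  commands=[
    {"offset": [0, 0, -0.003], "twist": 0},
    {"offset": [0, 0, -0.006], "twist": 0},
    {"offset": [0, 0, -0.008], "twist": 0},
    {"offset": [0, 0, 0], "twist": 0},
    {"offset": [0, 0, 0], "twist": 0},
  ],
)

```text
time: 17.45
tool_pos: [534.0, 179.4, 347.3]
tcp_rot: [3.141, 0.0, 0.706]
contact_force: [-0.3, 0.7, -2.3]
grip_width: 23.9
```

Run:
```python
from cap import *
o=status.get_obs();print(o['tool_pos'],o['tcp_rot'],o['contact_force'],o['moment'],o['time'])
json.dump({k:np.array(v).tolist() for k,v in o.items()},open('o16.json','w'))
grab('wrist','wrist16');grab('side','side16');grab('scene','scene16')
b=cv2.imread('pics/scene16.png')[100:200,320:420]
a=cv2.imread('pics/side16.png')[95:195,180:280]
cv2.imwrite('pics/c16.png',np.hstack([cv2.resize(a,None,fx=4,fy=4,interpolation=2),cv2.resize(b,None,fx=4,fy=4,interpolation=2)]))
# expected pusher axis px if upright
W=R.from_euler('xyz',o['tcp_rot']).as_matrix()
for z in (223.8,185.8,179.8):
  X=np.array(o['tool_pos'])+W@[0,0,z];
  for n in('side','scene'): print(z,n,np.round(proj(n,X),1))
```

```text
[533.98549094 179.36555986 347.34559713] [3.14149370e+00 2.60217048e-04 7.06445113e-01] [-0.26242569  0.68228774 -2.31762002] [-0.07655883 -0.01164495  0.07469588] 17.45
223.8 side [228.3 140.1]
223.8 scene [380.6 147.8]
185.8 side [226.9 126.9]
185.8 scene [384.2 134.3]
179.8 side [226.6 124.7]
179.8 scene [384.8 132. ]
```

View pics/c16.png

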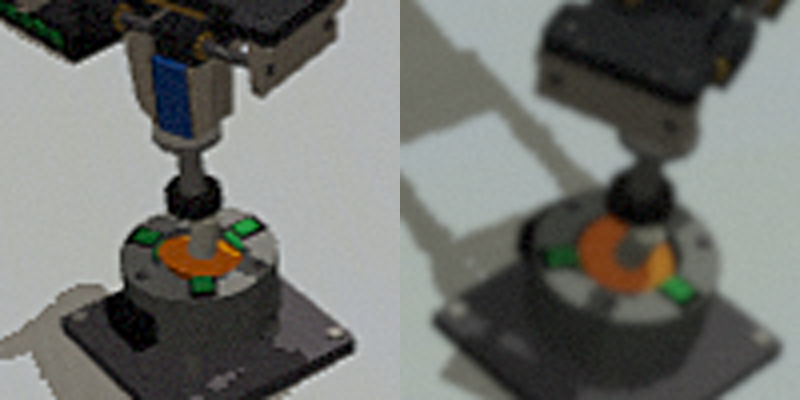

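View pics/wrist16.png

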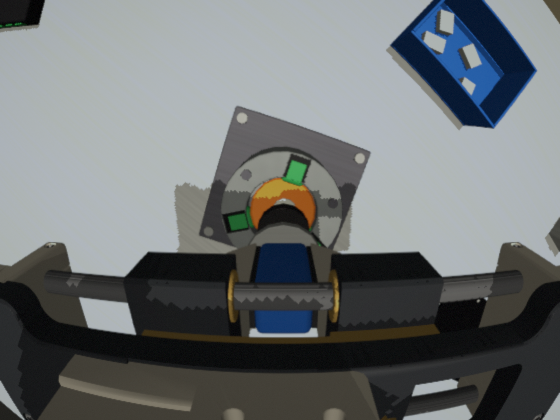

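The cap now leans (in the side view its stub tips to the right). I'll move back for an unobstructed wrist view.

Emit:
play_rows(
  commands=[
    {"offset": [0, 0, -0.01], "twist": 0},
    {"offset": [-0.03, 0, -0.01], "twist": 0},
    {"offset": [-0.04, 0, 0], "twist": 0},
    {"offset": [0, 0, 0], "twist": 0},
    {"offset": [0, 0, 0], "twist": 0},
  ],
)

```text
time: 18.1
tool_pos: [480.7, 133.7, 368.3]
tcp_rot: [3.141, -0.001, 0.706]
contact_force: [-0.2, 0.4, -2.2]
grip_width: 24.0
```

Run:
```python
from cap import *
o=status.get_obs();print(o['tool_pos'],o['tcp_rot'],o['contact_force'],o['time'])
json.dump({k:np.array(v).tolist() for k,v in o.items()},open('o17.json','w'))
grab('wrist','wrist17');grab('side','side17')
b=cv2.imread('pics/wrist17.png')[110:240,215:345]
a=cv2.imread('pics/side17.png')[135:195,195:255]
cv2.imwrite('pics/c17.png',np.hstack([cv2.resize(a,(400,400),interpolation=2),cv2.resize(b,(400,400),interpolation=2)]))
```

```text
[480.66465554 133.72163714 368.34922627] [ 3.14076136e+00 -1.28829209e-03  7.05596591e-01] [-0.15753788  0.37157201 -2.19769896] 18.1
```

View pics/c17.png

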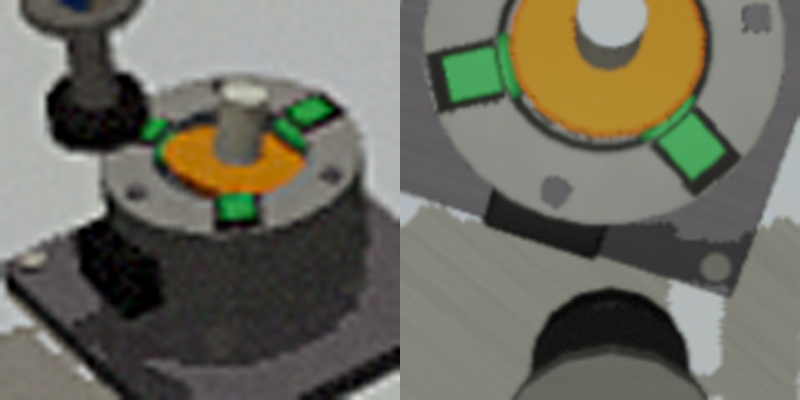

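View pics/wrist17.png

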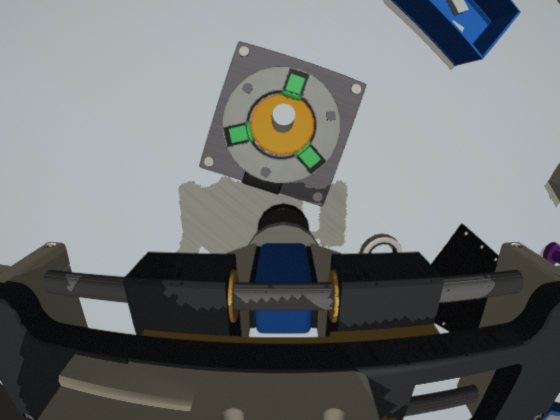

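The cap has gone down only at the far latch, the +x side of the tool. The cause is that the pusher could pitch about the jaw axis. I'll set the pusher back on the plate and regrip it turned 90°, with fingertips hard on the flange. That makes it stiff against this tilt, and I can then press the high side home.

Emit:
play_rows(
  commands=[
    {"offset": [-0.0204, 0.0338, 0], "twist": 0},
    {"offset": [-0.0204, 0.0338, 0], "twist": 0},
    {"offset": [-0.0204, 0.0338, 0], "twist": 0},
    {"offset": [-0.0204, 0.0338, 0], "twist": 0},
    {"offset": [-0.0204, 0.0338, 0], "twist": 0},
  ],
)

```text
time: 18.7
tool_pos: [513.9, -62.0, 367.4]
tcp_rot: [3.141, -0.0, 0.707]
contact_force: [0.7, 1.2, -1.7]
grip_width: 23.9
```

Emit:
play_rows(
  commands=[
    {"offset": [-0.0204, 0.0338, 0], "twist": 0},
    {"offset": [-0.0204, 0.0338, 0], "twist": 0},
    {"offset": [-0.0204, 0.0338, 0], "twist": 0},
    {"offset": [-0.0204, 0.0338, 0], "twist": 0},
    {"offset": [-0.0204, 0.0338, 0], "twist": 0},
  ],
)

```text
time: 19.2
tool_pos: [546.1, -257.1, 367.2]
tcp_rot: [3.141, -0.0, 0.707]
contact_force: [0.9, 0.1, -2.5]
grip_width: 24.0
```

Emit:
play_rows(
  commands=[
    {"offset": [0, 0, 0.03], "twist": 0},
    {"offset": [0, 0, 0.04], "twist": 0},
    {"offset": [0, 0, 0.03], "twist": 0},
    {"offset": [0, 0, 0], "twist": 0},
    {"offset": [0, 0, 0], "twist": 0},
  ],
)

```text
time: 19.7
tool_pos: [545.9, -255.6, 267.7]
tcp_rot: [3.141, -0.0, 0.707]
contact_force: [-0.1, -0.4, -1.0]
grip_width: 23.9
```

Run:
```python
from cap import *
o=status.get_obs();print(o['tool_pos'],o['tcp_rot'],o['contact_force'],o['time'],o['dq'],todel(o,545.2,-255.9))
```

```text
[ 545.93799281 -255.58738577  267.66576078] [ 3.14148655e+00 -2.83291842e-05  7.07071306e-01] [-0.09309149 -0.41551064 -0.99507313] 19.7 [-0.00045724 -0.041086   -0.02656042 -0.00052875 -0.00232989 -0.00117409] (np.float64(-0.7641493723242843), np.float64(-0.24173700214996288))
```

Emit:
play_rows(
  commands=[
    {"offset": [0, 0, 0.01], "twist": 0},
    {"offset": [0, 0, 0.008], "twist": 0},
    {"offset": [0, 0, 0.004], "twist": 0},
    {"offset": [0, 0, 0], "twist": 0},
    {"offset": [0, 0, 0], "twist": 0},
  ],
)

```text
time: 20.2
tool_pos: [545.1, -255.5, 245.7]
tcp_rot: [3.141, -0.0, 0.707]
contact_force: [0.6, -0.6, -1.5]
grip_width: 23.8
```

Emit:
play_rows(
  commands=[
    {"offset": [0, 0, 0.001], "twist": 0},
    {"offset": [0, 0, 0.001], "twist": 0},
  ],
)

```text
time: 20.4
tool_pos: [545.2, -255.5, 243.7]
tcp_rot: [3.141, -0.0, 0.707]
contact_force: [0.3, -0.2, -1.3]
grip_width: 23.9
```

Emit:
play_rows(
  commands=[
    {"offset": [0, 0, 0.001], "twist": 0},
  ],
)

```text
time: 20.5
tool_pos: [545.1, -255.5, 242.5]
tcp_rot: [3.141, -0.0, 0.707]
contact_force: [-0.4, -0.5, -1.7]
grip_width: 23.8
```

Emit:
play_rows(
  commands=[
    {"offset": [0, 0, 0.001], "twist": 0},
  ],
)

```text
time: 20.6
tool_pos: [545.1, -255.5, 241.7]
tcp_rot: [3.141, 0.0, 0.707]
contact_force: [-2.8, 1.8, 10.4]
grip_width: 24.1
```

Emit:
play_rows(
  commands=[
    {"offset": [0, 0, 0.0005], "twist": 0},
  ],
)

```text
time: 20.7
tool_pos: [545.1, -255.5, 241.7]
tcp_rot: [3.141, -0.0, 0.707]
contact_force: [-3.2, 0.9, 7.8]
grip_width: 24.0
```

Emit:
play_rows(
  commands=[
    {"offset": [0, 0, -0.0004], "twist": 0},
    {"offset": [0, 0, 0], "twist": 0},
    {"offset": [0, 0, 0], "twist": 0},
    {"offset": [0, 0, -0.003], "twist": 0},
    {"offset": [0, 0, 0], "twist": 0},
  ],
  jaw=60,
)

```text
time: 21.2
tool_pos: [545.2, -255.6, 244.7]
tcp_rot: [3.141, -0.0, 0.707]
contact_force: [0.6, -0.2, -0.8]
grip_width: 59.4
```

Emit:
play_rows(
  commands=[
    {"offset": [0, 0, 0], "twist": -3},
    {"offset": [0, 0, 0], "twist": -8.3},
    {"offset": [0, 0, 0], "twist": -8.3},
    {"offset": [0, 0, 0], "twist": -8.3},
    {"offset": [0, 0, 0], "twist": -8.3},
  ],
)

```text
time: 21.7
tool_pos: [545.1, -255.5, 244.4]
tcp_rot: [3.141, 0.0, 1.344]
contact_force: [-0.7, 0.4, 0.0]
grip_width: 70.2
```

Emit:
play_rows(
  commands=[
    {"offset": [0, 0, 0], "twist": -8.3},
    {"offset": [0, 0, 0], "twist": -8.3},
    {"offset": [0, 0, 0], "twist": -8.3},
    {"offset": [0, 0, 0], "twist": -8.3},
    {"offset": [0, 0, 0], "twist": -8.3},
  ],
)

```text
time: 22.2
tool_pos: [545.1, -255.5, 244.4]
tcp_rot: [3.142, 0.0, 2.069]
contact_force: [0.1, 1.1, 0.3]
grip_width: 70.2
```

Emit:
play_rows(
  commands=[
    {"offset": [0, 0, 0], "twist": -8.3},
    {"offset": [0, 0, 0], "twist": -4},
    {"offset": [0, 0, 0], "twist": 0},
    {"offset": [0, 0, 0], "twist": 0},
  ],
)

```text
time: 22.6
tool_pos: [545.1, -255.5, 244.4]
tcp_rot: [3.142, 0.0, 2.275]
contact_force: [-0.4, -0.1, -0.6]
grip_width: 70.4
```

Run:
```python
from cap import *
o=status.get_obs();print(o['tool_pos'],o['tcp_rot'],np.degrees(o['tcp_rot'][2]),o['contact_force'],o['time'],o['joint_positions'],todel(o,545.2,-255.7))
grab('side','side20');grab('wrist','wrist20')
cv2.imwrite('pics/c20.png',np.hstack([cv2.imread('pics/wrist20.png')[:400,80:480],cv2.resize(cv2.imread('pics/side20.png')[235:335,230:330],(400,400))]))
```

```text
[ 545.0877219  -255.52197232  244.36326475] [3.14154935e+00 1.57101199e-04 2.27520821e+00] 130.35982822842522 [-0.44716071 -0.11376216 -0.56446812] 22.6 [-5.65605584e-01  6.41103321e-01  1.50020283e+00 -6.15631670e-06
  1.00012363e+00 -1.27001415e+00] (np.float64(-0.2083654633233913), np.float64(-0.029733124172997005))
```

View pics/c20.png

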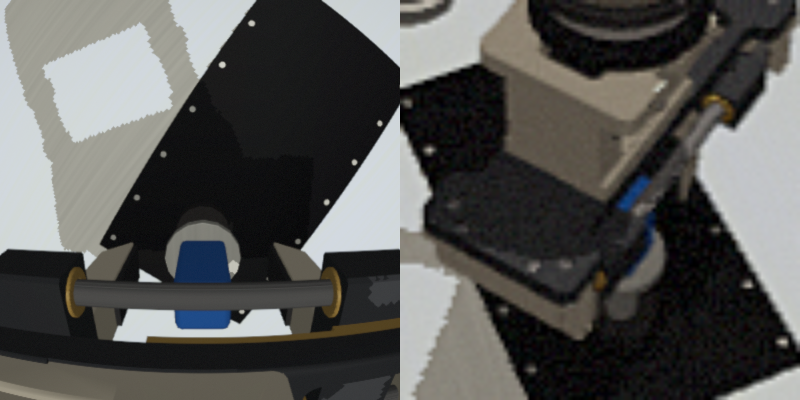

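The pusher stands upright between the open jaws, now turned 90°. I'll lower the tips onto the flange.

Emit:
play_rows(
  commands=[
    {"offset": [0, 0, 0.0015], "twist": 0},
    {"offset": [0, 0, 0.0015], "twist": 0},
    {"offset": [0, 0, 0], "twist": 0},
  ],
)

```text
time: 23.0
tool_pos: [545.0, -255.5, 241.0]
tcp_rot: [-3.141, -0.001, 2.277]
contact_force: [0.5, -0.8, 0.0]
grip_width: 70.1
```

Emit:
play_rows(
  commands=[
    {"offset": [0, 0, 0.0006], "twist": 0},
    {"offset": [0, 0, 0], "twist": 0},
    {"offset": [0, 0, 0], "twist": 0},
    {"offset": [0, 0, 0], "twist": 0},
    {"offset": [0, 0, 0], "twist": 0},
  ],
  jaw=255,
)

```text
time: 23.5
tool_pos: [545.1, -255.5, 240.8]
tcp_rot: [-3.142, 0.0, 2.277]
contact_force: [-0.8, -0.1, -0.7]
grip_width: 35.0
```

Emit:
play_rows(
  commands=[
    {"offset": [0, 0, 0], "twist": 0},
    {"offset": [0, 0, 0], "twist": 0},
    {"offset": [0, 0, 0], "twist": 0},
  ],
)

```text
time: 23.8
tool_pos: [545.0, -255.5, 240.7]
tcp_rot: [-3.142, 0.0, 2.277]
contact_force: [-0.1, -0.1, -0.3]
grip_width: 24.0
```

Emit:
play_rows(
  commands=[
    {"offset": [0, 0, 0], "twist": 0},
    {"offset": [0, 0, -0.02], "twist": 0},
    {"offset": [0, 0, -0.035], "twist": 0},
    {"offset": [0, 0, -0.04], "twist": 0},
    {"offset": [0, 0, -0.03], "twist": 0},
  ],
)

```text
time: 24.3
tool_pos: [545.1, -255.5, 367.8]
tcp_rot: [3.141, 0.001, 2.277]
contact_force: [0.2, -0.2, -1.5]
grip_width: 24.0
```

Emit:
play_rows(
  commands=[
    {"offset": [0.0307, 0.0247, 0], "twist": 0},
    {"offset": [0.0307, 0.0247, 0], "twist": 0},
    {"offset": [0.0307, 0.0247, 0], "twist": 0},
    {"offset": [0.0307, 0.0247, 0], "twist": 0},
    {"offset": [0.0307, 0.0247, 0], "twist": 0},
  ],
)

```text
time: 24.8
tool_pos: [538.9, -57.1, 365.5]
tcp_rot: [-3.141, -0.0, 2.277]
contact_force: [1.0, -0.3, -2.9]
grip_width: 23.8
```

Emit:
play_rows(
  commands=[
    {"offset": [0.0307, 0.0247, 0], "twist": 0},
    {"offset": [0.0307, 0.0247, 0], "twist": 0},
    {"offset": [0.0307, 0.0247, 0], "twist": 0},
    {"offset": [0.0307, 0.0247, 0], "twist": 0},
    {"offset": [0.0307, 0.0247, 0], "twist": 0},
  ],
)

```text
time: 25.3
tool_pos: [533.2, 140.0, 365.5]
tcp_rot: [-3.141, -0.0, 2.277]
contact_force: [0.0, -0.6, -2.5]
grip_width: 23.7
```

Emit:
play_rows(
  commands=[
    {"offset": [0.0154, 0.0124, 0], "twist": 0},
    {"offset": [0.0154, 0.0124, 0], "twist": 0},
    {"offset": [0, 0, 0], "twist": 0},
    {"offset": [0, 0, 0], "twist": 0},
  ],
)

```text
time: 25.7
tool_pos: [532.3, 178.0, 365.3]
tcp_rot: [-3.141, -0.0, 2.278]
contact_force: [-0.5, -0.6, -1.3]
grip_width: 23.7
```

Run:
```python
from cap import *
o=status.get_obs();print(o['tool_pos'],o['tcp_rot'],o['time'],o['dq'],o['grip_width'],o['contact_force'],o['moment'])
print(todel(o,532.5,178.1))
grab('wrist','wrist21')
```

```text
[532.32248729 177.95093629 365.32782968] [-3.14061625e+00 -6.14139113e-06  2.27839943e+00] 25.7 [-0.02378525 -0.00619044  0.00371363 -0.0029502   0.00090189 -0.00023069] 23.66409657587669 [-0.50772233 -0.56297309 -1.34852761] [ 0.06856694 -0.14033497 -0.03112832]
(np.float64(-0.002108978709576076), np.float64(0.2317893552883505))
```

View pics/wrist21.png

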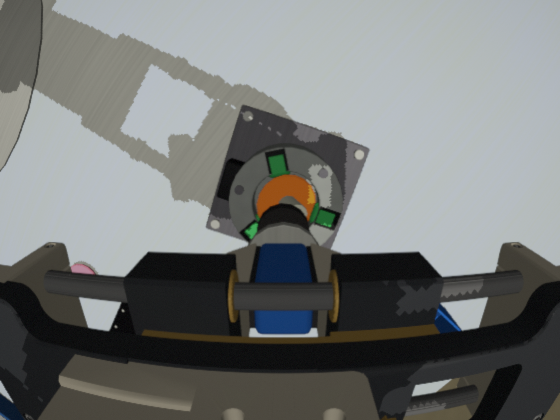

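The view confirms the cap leans to the right, along the jaw axis, so the grip is now stiff in that direction. I'll press slowly.

Emit:
play_rows(
  commands=[
    {"offset": [0, 0, 0.008], "twist": 0},
    {"offset": [0, 0, 0.008], "twist": 0},
    {"offset": [0, 0, 0.005], "twist": 0},
    {"offset": [0, 0, 0.001], "twist": 0},
    {"offset": [0, 0, 0], "twist": 0},
  ],
)

```text
time: 26.25
tool_pos: [532.6, 177.7, 343.3]
tcp_rot: [-3.141, -0.0, 2.277]
contact_force: [-0.5, 0.1, -0.9]
grip_width: 23.9
```

Emit:
play_rows(
  commands=[
    {"offset": [0, 0, 0.001], "twist": 0},
    {"offset": [0, 0, 0.001], "twist": 0},
  ],
)

```text
time: 26.45
tool_pos: [532.6, 177.9, 341.9]
tcp_rot: [3.141, 0.0, 2.277]
contact_force: [-0.6, -0.0, -0.8]
grip_width: 23.7
```

Emit:
play_rows(
  commands=[
    {"offset": [0, 0, 0.001], "twist": 0},
    {"offset": [0, 0, 0.001], "twist": 0},
  ],
)

```text
time: 26.65
tool_pos: [532.5, 177.9, 339.7]
tcp_rot: [3.141, 0.0, 2.277]
contact_force: [-0.3, 0.4, -2.3]
grip_width: 23.7
```

Emit:
play_rows(
  commands=[
    {"offset": [0, 0, 0.001], "twist": 0},
  ],
)

```text
time: 26.75
tool_pos: [532.5, 177.9, 338.7]
tcp_rot: [3.142, 0.0, 2.277]
contact_force: [-1.0, 0.3, -2.0]
grip_width: 23.8
```

Emit:
play_rows(
  commands=[
    {"offset": [0, 0, 0.001], "twist": 0},
  ],
)

```text
time: 26.85
tool_pos: [532.5, 177.9, 337.6]
tcp_rot: [-3.142, 0.0, 2.277]
contact_force: [0.3, 0.2, -1.8]
grip_width: 23.7
```

Emit:
play_rows(
  commands=[
    {"offset": [0, 0, 0.001], "twist": 0},
  ],
)

```text
time: 26.95
tool_pos: [532.5, 177.9, 336.6]
tcp_rot: [-3.142, 0.0, 2.277]
contact_force: [0.3, 0.2, -2.0]
grip_width: 23.8
```

Emit:
play_rows(
  commands=[
    {"offset": [0, 0, 0.001], "twist": 0},
  ],
)

```text
time: 27.05
tool_pos: [532.5, 177.9, 335.6]
tcp_rot: [-3.142, 0.0, 2.277]
contact_force: [0.7, -0.5, -1.1]
grip_width: 24.0
```

Emit:
play_rows(
  commands=[
    {"offset": [0, 0, 0.001], "twist": 0},
  ],
)

```text
time: 27.15
tool_pos: [532.6, 177.9, 334.8]
tcp_rot: [3.141, 0.0, 2.277]
contact_force: [-0.6, -0.3, 0.7]
grip_width: 23.9
```

Emit:
play_rows(
  commands=[
    {"offset": [0, 0, 0.001], "twist": 0},
  ],
)

```text
time: 27.25
tool_pos: [532.6, 177.9, 334.0]
tcp_rot: [3.141, 0.0, 2.277]
contact_force: [-0.3, -1.5, 2.2]
grip_width: 24.1
```

Contact at about 335, which is foot height 100. I'll continue carefully.

Emit:
play_rows(
  commands=[
    {"offset": [0, 0, 0.001], "twist": 0},
  ],
)

```text
time: 27.35
tool_pos: [532.6, 177.9, 333.1]
tcp_rot: [3.141, 0.001, 2.277]
contact_force: [-1.3, -0.7, 3.6]
grip_width: 24.1
```

Emit:
play_rows(
  commands=[
    {"offset": [0, 0, 0.001], "twist": 0},
  ],
)

```text
time: 27.45
tool_pos: [532.6, 177.9, 332.2]
tcp_rot: [3.141, 0.001, 2.277]
contact_force: [-1.2, -0.3, 4.8]
grip_width: 23.6
```

Emit:
play_rows(
  commands=[
    {"offset": [0, 0, 0.001], "twist": 0},
  ],
)

```text
time: 27.55
tool_pos: [532.6, 177.9, 331.2]
tcp_rot: [3.141, 0.001, 2.277]
contact_force: [-1.9, -0.3, 6.7]
grip_width: 23.9
```

Emit:
play_rows(
  commands=[
    {"offset": [0, 0, 0.001], "twist": 0},
  ],
)

```text
time: 27.65
tool_pos: [532.5, 177.9, 330.4]
tcp_rot: [3.141, 0.001, 2.277]
contact_force: [-2.1, -0.9, 7.0]
grip_width: 23.3
```

Emit:
play_rows(
  commands=[
    {"offset": [0, 0, 0.001], "twist": 0},
  ],
)

```text
time: 27.75
tool_pos: [532.5, 177.9, 329.6]
tcp_rot: [3.141, 0.001, 2.277]
contact_force: [-3.2, -0.6, 8.8]
grip_width: 23.7
```

Emit:
play_rows(
  commands=[
    {"offset": [0, 0, 0.001], "twist": 0},
  ],
)

```text
time: 27.85
tool_pos: [532.6, 177.9, 328.7]
tcp_rot: [3.14, 0.001, 2.277]
contact_force: [-2.0, -1.9, 10.5]
grip_width: 24.0
```

Emit:
play_rows(
  commands=[
    {"offset": [0, 0, 0.001], "twist": 0},
  ],
)

```text
time: 27.95
tool_pos: [532.5, 177.9, 328.0]
tcp_rot: [3.14, 0.001, 2.277]
contact_force: [-2.7, -0.7, 11.5]
grip_width: 24.0
```

Emit:
play_rows(
  commands=[
    {"offset": [0, 0, 0.0008], "twist": 0},
  ],
)

```text
time: 28.05
tool_pos: [532.5, 177.8, 327.3]
tcp_rot: [3.14, 0.001, 2.277]
contact_force: [-2.6, -1.1, 12.4]
grip_width: 24.0
```

Emit:
play_rows(
  commands=[
    {"offset": [0, 0, 0.0008], "twist": 0},
  ],
)

```text
time: 28.15
tool_pos: [532.5, 177.8, 326.7]
tcp_rot: [3.14, 0.001, 2.277]
contact_force: [-3.0, -1.2, 12.7]
grip_width: 23.9
```

Emit:
play_rows(
  commands=[
    {"offset": [0, 0, 0.0008], "twist": 0},
  ],
)

```text
time: 28.25
tool_pos: [532.5, 177.9, 326.0]
tcp_rot: [3.14, 0.001, 2.277]
contact_force: [-3.0, -1.3, 13.5]
grip_width: 24.2
```

Emit:
play_rows(
  commands=[
    {"offset": [0, 0, 0.0008], "twist": 0},
  ],
)

```text
time: 28.35
tool_pos: [532.5, 177.8, 325.4]
tcp_rot: [3.14, 0.001, 2.277]
contact_force: [-5.5, -0.9, 15.3]
grip_width: 24.4
```

Emit:
play_rows(
  commands=[
    {"offset": [0, 0, 0.0008], "twist": 0},
  ],
)

```text
time: 28.45
tool_pos: [532.5, 177.8, 324.7]
tcp_rot: [3.14, 0.001, 2.277]
contact_force: [-5.3, -1.7, 16.5]
grip_width: 23.7
```

Run:
```python
from cap import *
o=status.get_obs();print(o['tool_pos'],o['contact_force'],o['moment'])
grab('side','side22');grab('wrist','wrist22')
b=cv2.imread('pics/wrist22.png')[130:290,200:360]
a=cv2.imread('pics/side22.png')[120:200,190:270]
cv2.imwrite('pics/c22.png',np.hstack([cv2.resize(a,(400,400),interpolation=2),cv2.resize(b,(400,400),interpolation=2)]))
```

```text
[532.50473904 177.80037304 324.73149887] [-5.34258439 -1.65574969 16.47730893] [-0.34498646  0.87480271  0.003257  ]
```

View pics/c22.png

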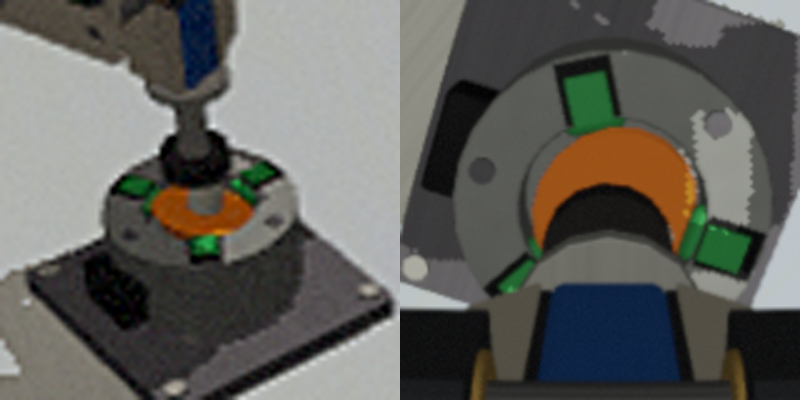

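The cap is nearly level, with about 18 N on it and a sideways load from the stub trying to right itself. I'll ease the tool sideways, along the righting direction, then continue in small steps.

Emit:
play_rows(
  commands=[
    {"offset": [0, -0.001, 0], "twist": 0},
  ],
)

```text
time: 28.65
tool_pos: [531.9, 177.3, 324.7]
tcp_rot: [3.139, 0.002, 2.277]
contact_force: [-3.4, -0.4, 14.5]
grip_width: 23.6
```

Emit:
play_rows(
  commands=[
    {"offset": [0, -0.001, 0], "twist": 0},
  ],
)

```text
time: 28.75
tool_pos: [531.3, 176.7, 324.9]
tcp_rot: [3.138, 0.002, 2.277]
contact_force: [-1.8, -1.5, 14.1]
grip_width: 23.8
```

Emit:
play_rows(
  commands=[
    {"offset": [0, -0.0005, 0.0005], "twist": 0},
  ],
)

```text
time: 28.85
tool_pos: [531.0, 176.3, 324.5]
tcp_rot: [3.138, 0.002, 2.277]
contact_force: [-2.5, 0.1, 14.9]
grip_width: 24.1
```

Emit:
play_rows(
  commands=[
    {"offset": [0, 0, 0.0008], "twist": 0},
  ],
)

```text
time: 28.95
tool_pos: [531.0, 176.3, 323.9]
tcp_rot: [3.138, 0.002, 2.277]
contact_force: [-2.6, -1.7, 16.3]
grip_width: 24.1
```

Emit:
play_rows(
  commands=[
    {"offset": [0, 0, 0.0008], "twist": 0},
  ],
)

```text
time: 29.05
tool_pos: [531.0, 176.3, 323.2]
tcp_rot: [3.138, 0.002, 2.277]
contact_force: [-2.8, -1.2, 18.1]
grip_width: 24.1
```

Emit:
play_rows(
  commands=[
    {"offset": [0, 0, 0.0006], "twist": 0},
  ],
)

```text
time: 29.15
tool_pos: [531.0, 176.3, 322.6]
tcp_rot: [3.138, 0.002, 2.277]
contact_force: [-2.6, -0.8, 17.2]
grip_width: 24.1
```

Run:
```python
from cap import *
grab('side','side23');grab('scene','scene23')
a=cv2.imread('pics/side23.png')[135:195,200:260];b=cv2.imread('pics/scene23.png')[135:195,345:405]
cv2.imwrite('pics/c23.png',np.hstack([cv2.resize(x,(400,400),interpolation=2) for x in (a,b)]))
o=status.get_obs();print(o['tool_pos'],o['contact_force'],o['moment'])
```

```text
[531.00006188 176.27987077 322.62817269] [-3.34350729 -1.5623204  17.21523886] [-0.17839542  0.60374667 -0.00705793]
```

View pics/c23.png

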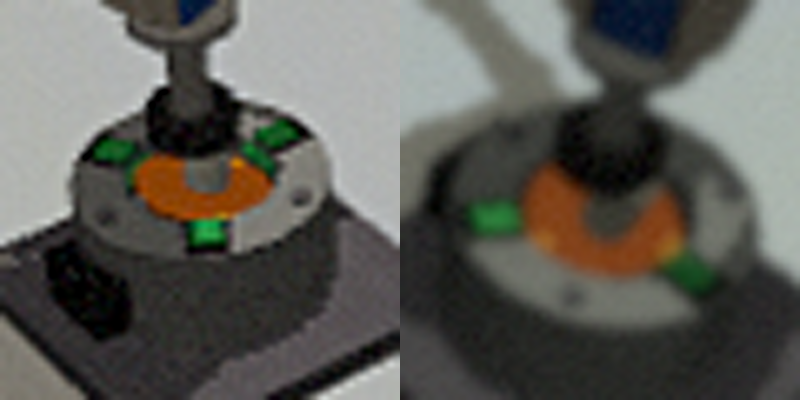

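The cap is still leaning, with its left side high, and about 19 N on it. I'll take a little more, staying below 23 N.

Emit:
play_rows(
  commands=[
    {"offset": [0, 0, 0.0006], "twist": 0},
  ],
)

```text
time: 29.35
tool_pos: [531.0, 176.3, 322.2]
tcp_rot: [3.138, 0.003, 2.277]
contact_force: [-4.9, -1.8, 18.1]
grip_width: 23.9
```

Emit:
play_rows(
  commands=[
    {"offset": [0, 0, 0.0005], "twist": 0},
  ],
)

```text
time: 29.45
tool_pos: [531.0, 176.3, 321.8]
tcp_rot: [3.138, 0.003, 2.277]
contact_force: [-4.1, -1.2, 19.3]
grip_width: 23.7
```

The sideways friction is holding the cap tilted. I'll ease off a little and drag the foot in the righting direction so the friction helps.

Emit:
play_rows(
  commands=[
    {"offset": [0, -0.001, -0.0015], "twist": 0},
    {"offset": [0, -0.001, 0], "twist": 0},
  ],
)

```text
time: 29.65
tool_pos: [529.6, 175.2, 323.0]
tcp_rot: [3.137, 0.002, 2.277]
contact_force: [-2.2, 0.0, 15.8]
grip_width: 23.7
```

Emit:
play_rows(
  commands=[
    {"offset": [0, -0.0015, 0], "twist": 0},
  ],
)

```text
time: 29.75
tool_pos: [528.4, 174.3, 322.8]
tcp_rot: [3.137, 0.002, 2.277]
contact_force: [-2.9, 0.3, 13.0]
grip_width: 23.7
```

Emit:
play_rows(
  commands=[
    {"offset": [0, -0.0015, 0], "twist": 0},
  ],
)

```text
time: 29.85
tool_pos: [526.8, 173.1, 322.0]
tcp_rot: [3.14, 0.001, 2.277]
contact_force: [-1.3, -0.3, 0.1]
grip_width: 24.0
```

The force dropped suddenly from about 15 N to about 2 N. I'll check whether that was the snap or a slip.

Run:
```python
from cap import *
grab('side','side24');grab('wrist','wrist24')
a=cv2.imread('pics/side24.png')[125:195,195:265];b=cv2.imread('pics/wrist24.png')[110:270,200:360]
cv2.imwrite('pics/c24.png',np.hstack([cv2.resize(x,(400,400),interpolation=2) for x in (a,b)]))
o=status.get_obs();print(o['tool_pos'],o['contact_force'],o['moment'],o['time'])
```

```text
[526.46364261 172.96668621 321.57343074] [-4.10744929 -1.32314474 10.21691184] [-0.14696963  0.79053199  0.02103182] 29.95
```

View pics/c24.png

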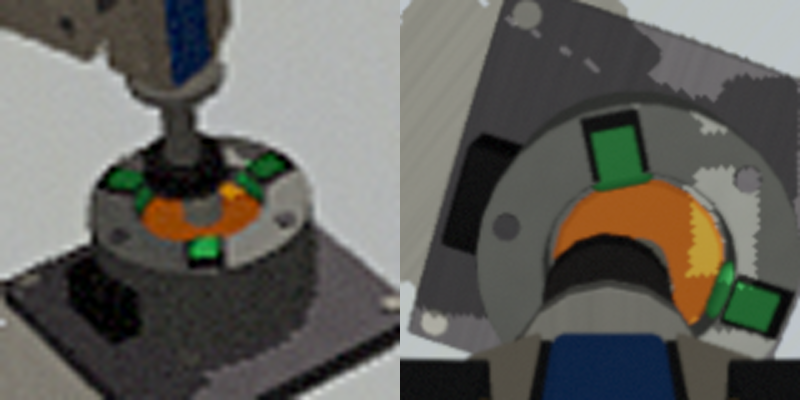

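Emit:
play_rows(
  commands=[
    {"offset": [0, 0, -0.006], "twist": 0},
    {"offset": [0, 0, -0.02], "twist": 0},
    {"offset": [-0.03, 0, -0.02], "twist": 0},
    {"offset": [-0.04, 0, 0], "twist": 0},
    {"offset": [0, 0, 0], "twist": 0},
  ],
)

```text
time: 30.45
tool_pos: [574.5, 116.7, 366.5]
tcp_rot: [3.14, 0.003, 2.274]
contact_force: [0.4, -0.7, -2.7]
grip_width: 23.9
```

Emit:
play_rows(
  commands=[
    {"offset": [0, 0, 0], "twist": 0},
  ],
)

```text
time: 30.55
tool_pos: [572.4, 119.1, 365.5]
tcp_rot: [-3.14, -0.001, 2.276]
contact_force: [0.1, -0.1, -2.2]
grip_width: 23.5
```

Run:
```python
from cap import *
o=status.get_obs();print(o['tool_pos'],o['tcp_rot'],o['contact_force'],o['time'])
json.dump({k:np.array(v).tolist() for k,v in o.items()},open('o25.json','w'))
grab('wrist','wrist25');grab('side','side25')
w=cv2.imread('pics/wrist25.png');cv2.imwrite('pics/w25.png',w)
a=cv2.imread('pics/side25.png')[130:190,200:260];b=w[60:200,210:350]
cv2.imwrite('pics/c25.png',np.hstack([cv2.resize(x,(400,400),interpolation=2) for x in (a,b)]))
```

```text
[572.44920522 119.08436073 365.54573604] [-3.14042260e+00 -1.04267911e-03  2.27557457e+00] [ 0.05457731 -0.10255665 -2.24933304] 30.55
```

View pics/c25.png

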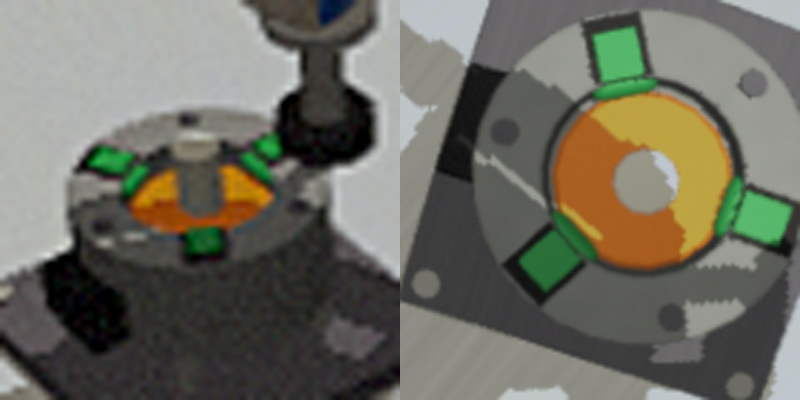

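The stub is now upright and all three latch noses overlap the disc. I'll verify its height (home puts the stub top at 94, unsnapped at 104) and its level.

```bash
python3 - <<'E'
from tri import *
o=json.load(open('o25.json'))
u=(645/400*140+210-140*0,0)
# wrist crop scale 400/140; stub top centre, disc centre
st=(645*140/400+210,181*140/400+60); dc=(643*140/400+210,182*140/400+60)
sd=(199*60/400+200,147*60/400+130)
print('stub px',st,sd)
for z in (94,104): print(z,'pred wrist',np.round(proj('wrist',(533.5,179.3,z),o),1),'pred side',np.round(proj('side',(533.5,179.3,z)),1),'stub on z',onz('wrist',*st,z,o)[:2].round(1))
for z in (67,77): print('disc',z,onz('wrist',*dc,z,o)[:2].round(1))
c1,d1=ray('wrist',*st,o);c2,d2=ray('side',*sd)
s=np.linalg.lstsq(np.c_[d1,-d2],c2-c1,rcond=None)[0];print(c1+s[0]*d1,c2+s[1]*d2)
# disc diameter, rim diameter check in wrist: disc width 553..732 px crop
for z in (67,77): print(z,np.linalg.norm(onz('wrist',553*.35+210,180*.35+60,z,o)-onz('wrist',732*.35+210,180*.35+60,z,o)))
# same check: side1 housing rim bias
print('side rim pred', np.round(proj('side',(533.5,179.3,76)),1),'meas orig (230,158.3)')
E
python3 - <<'E'
import cv2
w=cv2.imread('pics/wrist25.png');cv2.imwrite('pics/c26.png',cv2.resize(w[90:160,255:325],None,fx=8,fy=8,interpolation=2))
E
```

```text
stub px (435.75, 123.35) (229.85, 152.05)
94 pred wrist [295.3 122.3] pred side [229.2 150. ] stub on z [619.1 258. ]
104 pred wrist [295.8 122.5] pred side [228.8 146.7] stub on z [615.4 254.7]
disc 67 [629.  266.1]
disc 77 [625.2 262.8]
[628.11858653 265.81172307  70.14508941] [545.20932282 251.36506036  34.15522248]
67 66.33065055812669
77 63.94604839897677
side rim pred [229.8 155.8] meas orig (230,158.3)
```

View pics/c26.png

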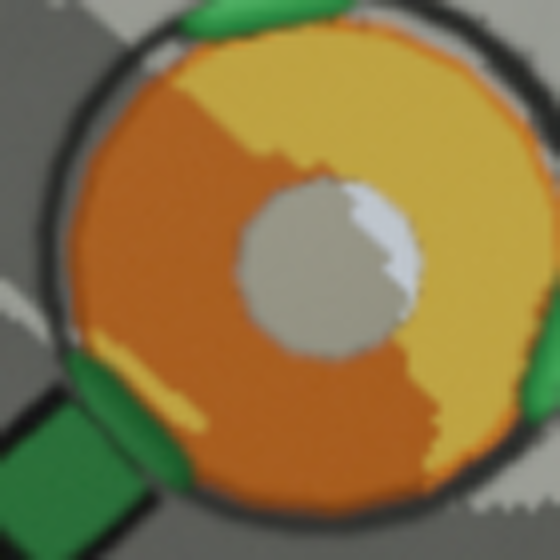

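Run:
```python
from cap import *
o=json.load(open('o25.json'))
for z in (67,77): print(z,np.linalg.norm(onz('wrist',70/8+255,123,z,o)-onz('wrist',560/8+255,123,z,o)), onz('wrist',294.4,123.4,z,o)[:2],onz('wrist',296.2,123.5,z+27,o)[:2])
o=status.get_obs();print(o['tool_pos'],todel(o,533.8,179.4),o['time'])
```

```text
67 51.99094470567594 [534.53203646 178.48711546] [534.6452213  179.05333222]
77 50.12185827341258 [534.16940761 178.38561079] [534.23910334 178.91837192]
[571.79927165 120.14235466 365.65690716] (np.float64(69.74021004088081), np.float64(9.576861717534378)) 30.65
```

The cap is level (stub over disc centre within 0.6 mm) and its size fits the home height. I'll confirm with a gentle, centred press: contact should come at TCP about 328.7.

Emit:
play_rows(
  commands=[
    {"offset": [0.035, 0.0048, 0], "twist": 0},
    {"offset": [0.035, 0.0048, 0], "twist": 0},
    {"offset": [0, 0, 0.005], "twist": 0},
    {"offset": [0, 0, 0.01], "twist": 0},
    {"offset": [0, 0, 0.008], "twist": 0},
  ],
)

```text
time: 31.15
tool_pos: [533.9, 179.2, 342.4]
tcp_rot: [-3.141, 0.0, 2.278]
contact_force: [0.7, -0.5, -2.0]
grip_width: 23.8
```

Emit:
play_rows(
  commands=[
    {"offset": [0, 0, 0.004], "twist": 0},
    {"offset": [0, 0, 0.002], "twist": 0},
    {"offset": [0, 0, 0], "twist": 0},
    {"offset": [0, 0, 0], "twist": 0},
  ],
)

```text
time: 31.55
tool_pos: [534.4, 178.9, 337.5]
tcp_rot: [3.141, 0.0, 2.277]
contact_force: [1.3, -0.9, -1.9]
grip_width: 24.3
```

Run:
```python
from cap import *
o=status.get_obs();print(o['tool_pos'],todel(o,533.8,179.2),o['time'],o['contact_force'])
```

```text
[534.36933002 178.93475553 337.51844147] (np.float64(0.5712054510346903), np.float64(-0.2611812249321983)) 31.55 [ 1.27713694 -0.90153407 -1.9114524 ]
```

Emit:
play_rows(
  commands=[
    {"offset": [0.0005, 0, 0.002], "twist": 0},
    {"offset": [0, 0, 0.002], "twist": 0},
    {"offset": [0, 0, 0.002], "twist": 0},
  ],
)

```text
time: 31.85
tool_pos: [533.8, 179.6, 331.3]
tcp_rot: [3.141, 0.0, 2.277]
contact_force: [0.8, -0.2, -2.4]
grip_width: 23.7
```

Emit:
play_rows(
  commands=[
    {"offset": [0, 0, 0.001], "twist": 0},
  ],
)

```text
time: 31.95
tool_pos: [533.7, 179.6, 330.1]
tcp_rot: [-3.141, -0.0, 2.277]
contact_force: [-0.2, 0.0, -2.0]
grip_width: 23.8
```

Emit:
play_rows(
  commands=[
    {"offset": [0, 0, 0.001], "twist": 0},
  ],
)

```text
time: 32.05
tool_pos: [533.8, 179.6, 329.3]
tcp_rot: [-3.141, 0.0, 2.277]
contact_force: [-0.7, -0.0, -1.9]
grip_width: 24.0
```

Emit:
play_rows(
  commands=[
    {"offset": [0, 0, 0.001], "twist": 0},
  ],
)

```text
time: 32.15
tool_pos: [533.8, 179.6, 328.4]
tcp_rot: [3.142, 0.0, 2.277]
contact_force: [0.1, 0.4, -0.4]
grip_width: 24.0
```

Emit:
play_rows(
  commands=[
    {"offset": [0, 0, 0.001], "twist": 0},
  ],
)

```text
time: 32.25
tool_pos: [533.8, 179.6, 327.6]
tcp_rot: [3.141, 0.0, 2.277]
contact_force: [-1.6, -0.0, 2.8]
grip_width: 24.0
```

Emit:
play_rows(
  commands=[
    {"offset": [0, 0, 0.001], "twist": 0},
  ],
)

```text
time: 32.35
tool_pos: [533.8, 179.6, 326.8]
tcp_rot: [3.141, 0.0, 2.277]
contact_force: [-1.3, 0.6, 4.0]
grip_width: 23.9
```

Contact came at about 328.8, foot at 94 mm, exactly the home height. I'll press centred to about 15 N to make sure no travel is left.

Emit:
play_rows(
  commands=[
    {"offset": [0, 0, 0.001], "twist": 0},
    {"offset": [0, 0, 0.001], "twist": 0},
  ],
)

```text
time: 32.55
tool_pos: [533.7, 179.6, 325.0]
tcp_rot: [3.141, 0.0, 2.277]
contact_force: [-2.0, -0.8, 6.0]
grip_width: 24.2
```

Emit:
play_rows(
  commands=[
    {"offset": [0, 0, 0.001], "twist": 0},
    {"offset": [0, 0, 0.001], "twist": 0},
  ],
)

```text
time: 32.75
tool_pos: [533.7, 179.6, 323.3]
tcp_rot: [3.141, 0.001, 2.277]
contact_force: [-3.9, -0.5, 8.3]
grip_width: 23.7
```

Emit:
play_rows(
  commands=[
    {"offset": [0, 0, 0.001], "twist": 0},
  ],
)

```text
time: 32.85
tool_pos: [533.7, 179.6, 322.5]
tcp_rot: [3.141, 0.001, 2.277]
contact_force: [-4.0, -1.2, 11.5]
grip_width: 23.8
```

Emit:
play_rows(
  commands=[
    {"offset": [0, 0, 0.001], "twist": 0},
  ],
)

```text
time: 32.95
tool_pos: [533.7, 179.6, 321.7]
tcp_rot: [3.141, 0.001, 2.277]
contact_force: [-4.3, -0.5, 11.7]
grip_width: 23.9
```

It's a smooth spring slope to 13.5 N with no further step, so the cap is home. Now I'll return the pusher to the plate.

Emit:
play_rows(
  commands=[
    {"offset": [0, 0, -0.002], "twist": 0},
    {"offset": [0, 0, -0.005], "twist": 0},
    {"offset": [0, 0, -0.01], "twist": 0},
    {"offset": [0, 0, -0.015], "twist": 0},
    {"offset": [0, 0, -0.015], "twist": 0},
  ],
)

```text
time: 33.45
tool_pos: [533.8, 179.6, 368.0]
tcp_rot: [-3.141, -0.0, 2.277]
contact_force: [0.1, 0.5, -2.1]
grip_width: 23.9
```

Emit:
play_rows(
  commands=[
    {"offset": [-0.0152, -0.0124, 0], "twist": 0},
    {"offset": [-0.0308, -0.0249, 0], "twist": 0},
    {"offset": [-0.0308, -0.0249, 0], "twist": 0},
    {"offset": [-0.0308, -0.0249, 0], "twist": 0},
    {"offset": [-0.0308, -0.0249, 0], "twist": 0},
  ],
)

```text
time: 33.95
tool_pos: [538.4, 0.2, 367.8]
tcp_rot: [3.141, 0.0, 2.278]
contact_force: [0.7, -0.2, -1.5]
grip_width: 23.8
```

Emit:
play_rows(
  commands=[
    {"offset": [-0.0308, -0.0249, 0], "twist": 0},
    {"offset": [-0.0308, -0.0249, 0], "twist": 0},
    {"offset": [-0.0308, -0.0249, 0], "twist": 0},
    {"offset": [-0.0308, -0.0249, 0], "twist": 0},
    {"offset": [-0.0308, -0.0249, 0], "twist": 0},
  ],
)

```text
time: 34.45
tool_pos: [543.6, -198.0, 367.8]
tcp_rot: [3.141, 0.0, 2.277]
contact_force: [0.1, 0.1, -1.2]
grip_width: 24.2
```

Emit:
play_rows(
  commands=[
    {"offset": [-0.0308, -0.0249, 0], "twist": 0},
    {"offset": [-0.0152, -0.0124, 0], "twist": 0},
    {"offset": [0, 0, 0], "twist": 0},
    {"offset": [0, 0, 0.02], "twist": 0},
    {"offset": [0, 0, 0.03], "twist": 0},
  ],
)

```text
time: 34.95
tool_pos: [545.8, -254.6, 318.8]
tcp_rot: [3.14, 0.004, 2.278]
contact_force: [-0.4, -0.6, -2.0]
grip_width: 23.9
```

Emit:
play_rows(
  commands=[
    {"offset": [0, 0, 0.03], "twist": 0},
    {"offset": [0, 0, 0.02], "twist": 0},
    {"offset": [0, 0, 0], "twist": 0},
    {"offset": [0, 0, 0], "twist": 0},
    {"offset": [0, 0, 0], "twist": 0},
  ],
)

```text
time: 35.45
tool_pos: [545.8, -255.2, 269.2]
tcp_rot: [3.141, 0.003, 2.278]
contact_force: [-0.9, -0.0, -1.2]
grip_width: 24.0
```

Run:
```python
from cap import *
o=status.get_obs();print(o['tool_pos'],todel(o,545.05,-255.5),o['time'],o['contact_force'],o['grip_width'])
```

```text
[ 545.8175154  -255.16344585  269.16224007] (np.float64(0.24281523131346883), np.float64(-0.8021155403423071)) 35.45 [-0.92642614 -0.04507486 -1.2441034 ] 24.040534862491736
```

Emit:
play_rows(
  commands=[
    {"offset": [0, -0.0005, 0.01], "twist": 0},
    {"offset": [0, 0, 0.01], "twist": 0},
    {"offset": [0, 0, 0.005], "twist": 0},
    {"offset": [0, 0, 0], "twist": 0},
    {"offset": [0, 0, 0], "twist": 0},
  ],
)

```text
time: 35.95
tool_pos: [544.8, -255.9, 242.2]
tcp_rot: [-3.141, -0.0, 2.277]
contact_force: [-0.7, 0.4, -1.9]
grip_width: 24.3
```

Run:
```python
from cap import *
o=status.get_obs();print(o['tool_pos'],o['tcp_rot'],o['time'],o['contact_force'])
grab('side','side30');grab('scene','scene30')
a=cv2.imread('pics/side30.png')[240:340,230:330];b=cv2.imread('pics/scene30.png')[170:270,130:230]
cv2.imwrite('pics/c30.png',np.hstack([cv2.resize(x,(400,400),interpolation=2) for x in (a,b)]))
```

```text
[ 544.81934917 -255.9044216   242.24600603] [-3.14146899e+00 -3.10491251e-04  2.27721333e+00] 35.95 [-0.73190967  0.38214357 -1.90020431]
```

View pics/c30.png

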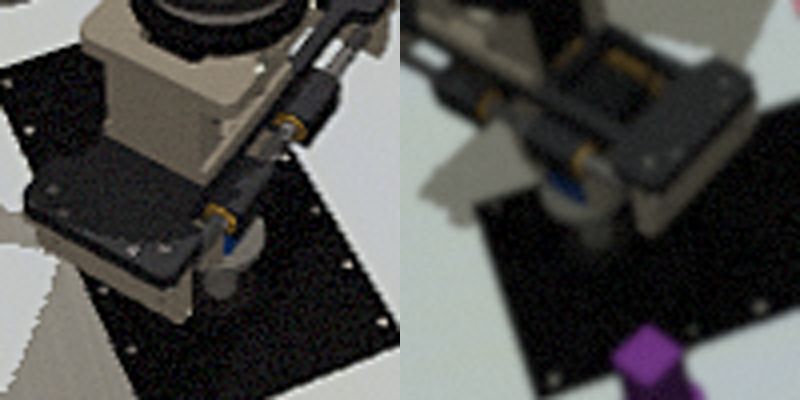

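The pusher looks upright over the plate. I'll lower the last millimetre or so until it touches.

Emit:
play_rows(
  commands=[
    {"offset": [0, 0, 0.001], "twist": 0},
  ],
)

```text
time: 36.15
tool_pos: [544.9, -255.9, 241.8]
tcp_rot: [3.141, 0.001, 2.277]
contact_force: [0.0, 0.7, -1.5]
grip_width: 23.8
```

Emit:
play_rows(
  commands=[
    {"offset": [0, 0, 0.0005], "twist": 0},
  ],
)

```text
time: 36.25
tool_pos: [544.8, -255.9, 241.0]
tcp_rot: [3.142, 0.0, 2.277]
contact_force: [0.2, 0.1, -2.8]
grip_width: 24.1
```

Emit:
play_rows(
  commands=[
    {"offset": [0, 0, 0.0003], "twist": 0},
  ],
)

```text
time: 36.35
tool_pos: [544.8, -255.8, 240.7]
tcp_rot: [-3.142, 0.0, 2.277]
contact_force: [-1.0, -0.6, 0.2]
grip_width: 24.1
```

Touching. I'll release and back away.

Emit:
play_rows(
  commands=[
    {"offset": [0, 0, 0.0002], "twist": 0},
    {"offset": [0, 0, 0], "twist": 0},
  ],
)

```text
time: 36.55
tool_pos: [544.8, -255.8, 240.7]
tcp_rot: [-3.142, 0.0, 2.277]
contact_force: [-0.5, 1.0, 0.7]
grip_width: 23.8
```

Emit:
play_rows(
  commands=[
    {"offset": [0, 0, 0], "twist": 0},
    {"offset": [0, 0, 0], "twist": 0},
    {"offset": [0, 0, 0], "twist": 0},
    {"offset": [0, 0, 0], "twist": 0},
    {"offset": [0, 0, 0], "twist": 0},
  ],
  jaw=40,
)

```text
time: 37.05
tool_pos: [544.9, -255.9, 240.4]
tcp_rot: [-3.142, 0.0, 2.277]
contact_force: [0.2, -0.5, 0.6]
grip_width: 59.2
```

Emit:
play_rows(
  commands=[
    {"offset": [0, 0, -0.005], "twist": 0},
    {"offset": [0, 0, -0.02], "twist": 0},
    {"offset": [0, 0, -0.04], "twist": 0},
    {"offset": [0, 0, -0.04], "twist": 0},
    {"offset": [0, 0, -0.04], "twist": 0},
  ],
)

```text
time: 37.55
tool_pos: [544.6, -255.7, 387.3]
tcp_rot: [-3.142, 0.0, 2.277]
contact_force: [0.5, -0.1, -0.7]
grip_width: 77.5
```

Emit:
play_rows(
  commands=[
    {"offset": [-0.04, 0.02, 0], "twist": 0},
    {"offset": [-0.04, 0.02, 0], "twist": 0},
    {"offset": [-0.02, 0.02, 0], "twist": 0},
    {"offset": [0, 0, 0], "twist": 0},
    {"offset": [0, 0, 0], "twist": 0},
  ],
)

```text
time: 38.05
tool_pos: [655.4, -292.8, 384.7]
tcp_rot: [-3.141, -0.001, 2.278]
contact_force: [-0.2, 0.2, -0.9]
grip_width: 77.5
```

Run:
```python
from cap import *
o=status.get_obs();print(o['tool_pos'],o['tcp_rot'],o['time'],o['contact_force'])
json.dump({k:np.array(v).tolist() for k,v in o.items()},open('o40.json','w'))
for n in('side','scene','wrist'):grab(n,n+'40')
a=cv2.imread('pics/side40.png');cv2.imwrite('pics/c40.png',np.hstack([cv2.resize(a[135:195,200:260],(400,400),interpolation=2),cv2.resize(a[235:335,230:330],(400,400),interpolation=2)]))
```

```text
[ 655.41287972 -292.8046838   384.6929914 ] [-3.14090477e+00 -1.25863821e-03  2.27777724e+00] 38.05 [-0.18192188  0.19003149 -0.8598951 ]
```

View pics/c40.png

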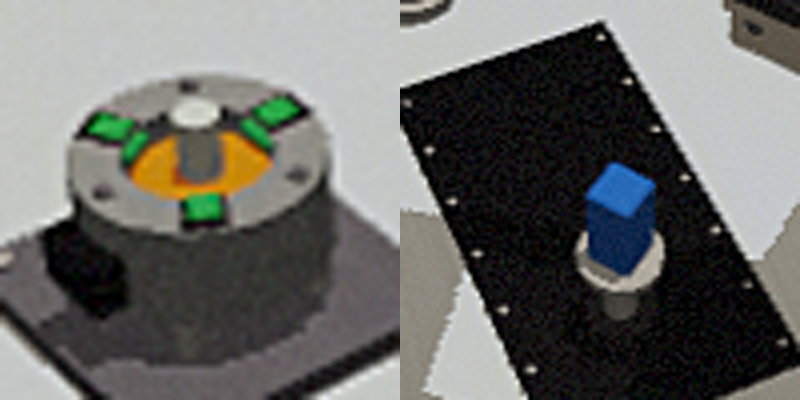

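View pics/scene40.png

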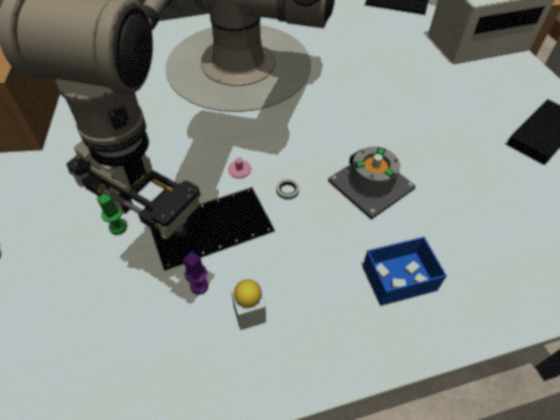

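The cap sits level and low under all three latches. The pusher stands upright and released on the plate, and the bearing (288,189), target (248,298) and bin (403,270) are where they were at the start. I'll hand the job in.

```bash
python3 -c "
from plant import ticket;print(ticket.close_job())"
```

```text
the job is handed in; nothing more can be done
None
```

The orange cap is snapped fully home in the housing, and the pusher stands upright and released on the black plate. I handed the job in at about 38 s of the 61 s allowed.

- **First press:** The pusher could rock in the grip, so the cap tipped down at one latch only. I set the pusher back on the plate and regripped it turned 90°, close above the flange.
- **Second press:** At about 21–22 N the cap was still held tilted. I eased off and slid the foot about 4 mm sideways under load to right it, so this press was not purely straight down. The force then dropped suddenly from about 15 N to 2 N, which was the snap.
- **Force on the cap:** The highest reading, estimated from the wrist force, was about 21–22 N, under the 25 N limit. The force was read once per 0.1 s step, so a short peak between readings would not show.
- **Home check:** In a centred re-press the pusher met the stub at 94 mm, exactly the home height. The force then rose smoothly to about 13.5 N with no further step.
- **Last pictures:** The stub is upright, with all three latches over the disc. The pusher stands free on the plate, and the bearing, ball target and bin look unmoved.
- **Disagreement:** The two fixed cameras differed by about 7 mm in y, so I relied on the wrist camera and the contact heights instead.

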